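Stock the soap rack and set its tally counter

ROBOT

A 6-joint arm with a two-finger parallel gripper is mounted at the origin on the work surface. World frame = base frame: x ahead of the robot, y to its left, z up, the work surface at z = 0. Lengths are in mm, angles in degrees, forces in N, time in s.
With the tool pointing down it reaches from about 350 to 850 mm from the base axis. Payload 8.1 kg.
Tool frame: the origin (TCP) lies where the fingers leave the gripper's body, on its centre line; the fingertips stand 73 mm ahead of it and the grasp point (between the pads) lies 54 mm ahead of it; z points along the fingers, y is the line along which they close (so a half turn about z gives the same grasp; the last joint's range is limited). The gripper opens to 85 mm and grips with 20 to 120 N. Pads are 22 mm wide; open, the fingers measure 114 mm over their backs; the gripper's body (76 mm by 85 mm) begins 54 mm behind the grasp point. The pads swing forward as they close: fully open they stand 13 mm farther back than shut.
Start: joints at [-75.367, 7.471, 85.268, -0, 87.261, -4.893], TCP at [200.565, -565.491, 303.892] pointing down, gripper open.
Joint ranges: [-169.43, 169.43], [-51.17, 129.36], [1.28, 143.12], [-76.62, 256.62], [0, 156.53], [-152.29, 152.29]. Speed limits (degrees/s): [136.94, 136.94, 159.86, 180, 180, 180].

INTERFACE

Orientations are given as [roll, pitch, yaw] about the fixed x, y, z axes, in that order (R = Rz(yaw) Ry(pitch) Rx(roll)).
In Python, from bench import sense, optics, r gives the robot as it stands.
- The arm moves only by the tool servo_tool, never from a script. Its argument "plan" is a list that holds one entry, the list of rows, each a list of 5 numbers: the shift along the world's x, y, z in m, then the turn about the world's z in degrees, then the finger opening in m, from 0 to 0.0854. A call has 1 to 10 rows; each row shifts and turns the commanded pose from where the row before left it; what a row does not reach is not made up. A row lasts 1/10 s, in which the tool goes at most 50 mm and 8.59 degrees, less where a joint would pass 70% of its speed; a pose out of reach is approached as far as the arm can. A call is refused whole if a number of a shift passes 0.05 or a number of a turn 8.59, either way. A call with a gripper value outside its range is refused whole. The fingers move at their own pace and stop on an object; "force" is the grip in N (left out, the last holds). Time passes only in rows, so rows that do not move let the fingers close. It gives the time, the measured TCP pose, the force, the opening and the grip force at its end, in the units of the state.
- sense(): the state, without advancing time (a new reading comes with each control period).
- optics.snapshot(name): name is "scene" or "side" or "wrist"; returns a dict with "frame" (384x512x3 uint8, blue, green, red), "fx", "fy", "cx", "cy" (pixels), "cam_to_world" (4x4, takes a point from camera to world coordinates). Camera axes: x right, y down, z forward; pixel columns grow to the right and rows downward; lengths in mm; the calibration is good to about 2 mm. A picture is of the moment at which its call begins. There is no depth.
- r.hand_in(): hands the job in; it is judged then, once.
The state is a dict: "time": time; "joint_pos": joint angles; "qd": joint speeds; "joint_efforts": joint torques, N m; "tool_pos": TCP position; "tcp_rot": TCP orientation; "ft_force": force on the tool from outside, world axes, zero at the start; "wrist_torque": the same for the moment, N m; "finger_gap": finger opening in mm; "grip_force": force on a finger pad.
Only numpy, scipy, OpenCV 4.12 (cv2) and the standard library are available. Lean on these libraries where they do the work, as an engineer would, in place of code of your own. Each camera call takes 0.05 s, during which the arm holds its last target. There are 200 camera calls.

TASK

Restock the guest bathroom: stand every boxed soap that lies on the pine shelf upright on its narrow end in the wooden rack, one to a bay, its broad faces towards the dividers. Then press the tally counter's step button, once for each number, until its window shows how many soaps now stand in the rack (it only counts forward, and after 9 comes 0). Leave the pump bottle, the tumbler and the lidded jar standing where they are.

Things in the scene. Friction and masses are not known exactly. Their poses are not given: they have to be found in the camera images.
- soap1_mid (a point): plain boxed soap: a closed off-white carton 84 x 58 x 26 mm, about 110 g, brown card sleeve round its middle. The point is its centre; its x axis runs along the 84 mm length, y along the 58 mm width, z along the 26 mm thickness. Starts lying flat on an 84 x 58 face. All soaps are alike; three to five are there, an absent one reads None.
- soap2_mid (a point): another boxed soap, same as soap1
- soap3_mid (a point): another boxed soap, same as soap1 (may be absent: None)
- soap4_mid (a point): another boxed soap, same as soap1 (may be absent: None)
- soap5_mid (a point): another boxed soap, same as soap1 (may be absent: None)
- rack: pine rack, fixed to the shelf: base board 90 (x) x 238 (y) x 12 mm; origin: centre of its underside, z up. Six upright dividers make five bays in a row along y, centres at y = -92, -46, 0, 46, 92 mm, each 38 mm wide. Dividers: 8 mm thick, 40 mm tall above the board, x from -22 to 22 mm only, so a soap on end in a bay (58 mm along x, 26 mm along y) overhangs them 7 mm at front and back.
- counter: bench tally counter fixed to the shelf, left or right of the work: grey steel case 90 (x) x 98 mm (y, -46 to 52), 89 mm tall, small dark feet out to x = +-73 mm. Origin at shelf level under the drum's axis, z up. In its top, at y = -23 mm, a steel-framed window 27 x 33 mm with a black mark either side shows one number of the drum; the step button is on top at y = 28 mm.
- drum (a joint): numbered drum, white with ten flat faces and black numerals 0-9, in rad: number shown = value / 0.6283, rounded, modulo 10 (0.628 shows 1, -0.628 shows 9). Steps forward only: each full press of the button adds 0.6283; after 9 comes 0. A detent settles it squarely on a number. Starts at -4 to -1 steps (shows 6, 7, 8 or 9); no reset knob.
- step (a joint): how far the step button is pressed, in m: 0 up, 0.012 fully down. Sprung, needs about 3 N to go fully down; push it to its stop for one step, and let it come fully up (above the last 1 mm) before the next press.
- step_top (a point): centre of the top of the step button, a steel cap 30 mm across whose top stands 112 mm above the shelf (23 mm above the case) and moves straight down 12 mm when pressed
- pump_bottle: bystander: amber pump bottle, 68 mm across, 172 mm tall; origin at the centre of its underside
- tumbler: bystander: glass tumbler, 72 mm across, 100 mm tall; origin at the centre of its underside
- lidded_jar: bystander: white ceramic jar with a wooden lid, 86 mm across, 99 mm tall; origin at the centre of its underside; stands on the other side of the work from the counter
Not all that is in view belongs to the job. Leave any blue look-alike of the part that bears soap1_mid alone.

How it is judged (in metres and radians):
At the end, for the whole second after the job is handed in: Each soap stands on an end on the rack's base board in a bay: length within 0.15 rad of vertical, broad faces within 0.3 rad of the dividers, centre within 22 mm of the row's line and 48-60 mm above the rack's underside. Drum within 0.15 rad of the number of soaps; button up (under 2 mm) (angle between the x axis of each of soap1_mid, soap2_mid, soap3_mid, soap4_mid, soap5_mid and the z axis of rack, either way round below 0.15 rad and angle between the z axis of each of soap1_mid, soap2_mid, soap3_mid, soap4_mid, soap5_mid and the y axis of rack, either way round below 0.3 rad and x of soap1_mid in the frame of rack between -0.022 and 0.022 m and y of soap1_mid in the frame of rack between -0.115 and 0.115 m and z of soap1_mid in the frame of rack between 0.048 and 0.06 m and x of soap2_mid in the frame of rack between -0.022 and 0.022 m and y of soap2_mid in the frame of rack between -0.115 and 0.115 m and z of soap2_mid in the frame of rack between 0.048 and 0.06 m and x of soap3_mid in the frame of rack between -0.022 and 0.022 m and y of soap3_mid in the frame of rack between -0.115 and 0.115 m and z of soap3_mid in the frame of rack between 0.048 and 0.06 m and x of soap4_mid in the frame of rack between -0.022 and 0.022 m and y of soap4_mid in the frame of rack between -0.115 and 0.115 m and z of soap4_mid in the frame of rack between 0.048 and 0.06 m and x of soap5_mid in the frame of rack between -0.022 and 0.022 m and y of soap5_mid in the frame of rack between -0.115 and 0.115 m and z of soap5_mid in the frame of rack between 0.048 and 0.06 m and (((value of joint drum between 1.73496 and 2.03496 rad or value of joint drum between 8.01814 and 8.31814 rad) and (height (world z) of rack above 1 m or height (world z) of soap3_mid above -1 m) and (height (world z) of rack above -1 m and height (world z) of soap4_mid above 9 m) and (height (world z) of rack above -1 m and height (world z) of soap5_mid above 9 m)) or ((value of joint drum between 1.73496 and 2.03496 rad or value of joint drum between 8.01814 and 8.31814 rad) and (height (world z) of rack above -1 m and height (world z) of soap3_mid above 9 m) and (height (world z) of rack above 1 m or height (world z) of soap4_mid above -1 m) and (height (world z) of rack above -1 m and height (world z) of soap5_mid above 9 m)) or ((value of joint drum between 1.73496 and 2.03496 rad or value of joint drum between 8.01814 and 8.31814 rad) and (height (world z) of rack above -1 m and height (world z) of soap3_mid above 9 m) and (height (world z) of rack above -1 m and height (world z) of soap4_mid above 9 m) and (height (world z) of rack above 1 m or height (world z) of soap5_mid above -1 m)) or ((value of joint drum between 2.36327 and 2.66327 rad or value of joint drum between 8.64646 and 8.94646 rad) and (height (world z) of rack above 1 m or height (world z) of soap3_mid above -1 m) and (height (world z) of rack above 1 m or height (world z) of soap4_mid above -1 m) and (height (world z) of rack above -1 m and height (world z) of soap5_mid above 9 m)) or ((value of joint drum between 2.36327 and 2.66327 rad or value of joint drum between 8.64646 and 8.94646 rad) and (height (world z) of rack above 1 m or height (world z) of soap3_mid above -1 m) and (height (world z) of rack above -1 m and height (world z) of soap4_mid above 9 m) and (height (world z) of rack above 1 m or height (world z) of soap5_mid above -1 m)) or ((value of joint drum between 2.36327 and 2.66327 rad or value of joint drum between 8.64646 and 8.94646 rad) and (height (world z) of rack above -1 m and height (world z) of soap3_mid above 9 m) and (height (world z) of rack above 1 m or height (world z) of soap4_mid above -1 m) and (height (world z) of rack above 1 m or height (world z) of soap5_mid above -1 m)) or ((value of joint drum between 2.99159 and 3.29159 rad or value of joint drum between 9.27478 and 9.57478 rad) and (height (world z) of rack above 1 m or height (world z) of soap3_mid above -1 m) and (height (world z) of rack above 1 m or height (world z) of soap4_mid above -1 m) and (height (world z) of rack above 1 m or height (world z) of soap5_mid above -1 m))) and value of joint step below 0.002 m); the robot touches nothing.
It fails at once if the pump bottle is moved more than 40 mm or tipped (distance of pump_bottle from where it was at the start of the episode above 0.04 m or angle between pump_bottle's own z axis and vertical above 0.4 rad).
It fails at once if the tumbler is moved more than 40 mm or tipped (distance of tumbler from where it was at the start of the episode above 0.04 m or angle between tumbler's own z axis and vertical above 0.4 rad).
It fails at once if the lidded jar is moved more than 40 mm or tipped (distance of lidded_jar from where it was at the start of the episode above 0.04 m or angle between lidded_jar's own z axis and vertical above 0.4 rad).
Of soap3, soap4, soap5 only 1 to 3 are there at a start; the rules pass over those that are not, and their reading is None.
At some moment in a run one of soap1, soap2, soap3, soap4, soap5 may be knocked a few centimetres aside while the robot is not near it.
It also fails if it takes over 210 s, if anything falls off the work surface, if the arm or the gripper's body presses on something with over 40 N, if the wrist force passes 120 N, or if a joint passes its speed limit or range.

## Working session

There is one attempt and no reset: what is moved stays moved. The work goes in short steps, Python scripts to look and compute and a tool call to move; the robot and the scene stay as the last step left them, time stands still between calls to the robot, and variables do not carry over. Pictures are saved under pics/ and viewed, at most 14 in all, crops included, and the job is handed in when it is done.

Besides the shell and the picture viewer there is one more tool, called after ">>>" as name(argument=value, ...) on one line, values as JSON. servo_tool: Moves the arm, as the interface text tells. Its arguments: {"type":"object","properties":{"plan":{"type":"array"},"force":{"type":"number"}},"required":["plan"]}

```bash
mkdir -p pics
cat > h.py <<'E'
import numpy as np, cv2, pickle
from bench import sense, optics, r
def snap(name,fn):
    d=optics.snapshot(name); cv2.imwrite(f'pics/{fn}.png',d['frame']); pickle.dump(d,open(f'pics/{fn}.pkl','wb')); return d
def load(fn): return pickle.load(open(f'pics/{fn}.pkl','rb'))
def p2w(d,u,v,z):
    T=np.array(d['cam_to_world']); ray=T[:3,:3]@np.array([(u-d['cx'])/d['fx'],(v-d['cy'])/d['fy'],1]); o=T[:3,3]
    return o+ray*(z-o[2])/ray[2]
def w2p(d,p):
    T=np.linalg.inv(np.array(d['cam_to_world'])); q=T[:3,:3]@np.array(p,float)+T[:3,3]
    return q[0]/q[2]*d['fx']+d['cx'],q[1]/q[2]*d['fy']+d['cy']
E
python3 - <<'E'
from h import *
for n in ['scene','side','wrist']:
    d=snap(n,n+'0'); print(n,np.round(np.array(d['cam_to_world']),2).tolist(),d['fx'])
a=[cv2.resize(load(n)['frame'],(800,600),interpolation=cv2.INTER_CUBIC) for n in ['scene0','side0']]
cv2.imwrite('pics/sceneL.png',a[0]);cv2.imwrite('pics/sideL.png',a[1])
print(sense())
E
```

```text
scene [[-0.71, 0.53, -0.46, 1063.86], [0.7, 0.54, -0.46, 521.71], [0.01, -0.65, -0.76, 957.83], [0.0, 0.0, 0.0, 1.0]] 427.30301044196307
side [[-0.69, -0.4, 0.6, -201.15], [-0.72, 0.39, -0.57, 686.26], [-0.0, -0.83, -0.56, 783.73], [0.0, 0.0, 0.0, 1.0]] 464.8317882497187
wrist [[0.33, -0.89, -0.3, 275.69], [-0.94, -0.32, -0.1, -537.88], [-0.0, 0.31, -0.95, 371.38], [0.0, 0.0, 0.0, 1.0]] 344.2806615023012
{'time': 0.15, 'joint_pos': array([-7.53693980e+01,  7.50488531e+00,  8.53128147e+01, -1.77094041e-03,
        8.72609575e+01, -4.89387067e+00]), 'qd': array([-0.04032664, -0.24945226, -0.14986628, -0.00028275, -0.02568754,
       -0.07210532]), 'joint_efforts': array([ 7.77718706e-04, -5.70063543e+01, -5.01158738e+01, -2.79708856e-04,
        9.68283653e-03, -1.65457340e-05]), 'tool_pos': array([ 200.45386608, -565.20530831,  303.10872406]), 'tcp_rot': array([-1.79921478e+02, -4.94794454e-03,  1.95245551e+01]), 'ft_force': array([ 0.08780236,  0.16173071, -0.38798763]), 'wrist_torque': array([0.03011055, 0.01459702, 0.0270354 ]), 'grip_force': 0.0, 'finger_gap': 85.54421401619909}
```

View pics/sceneL.png

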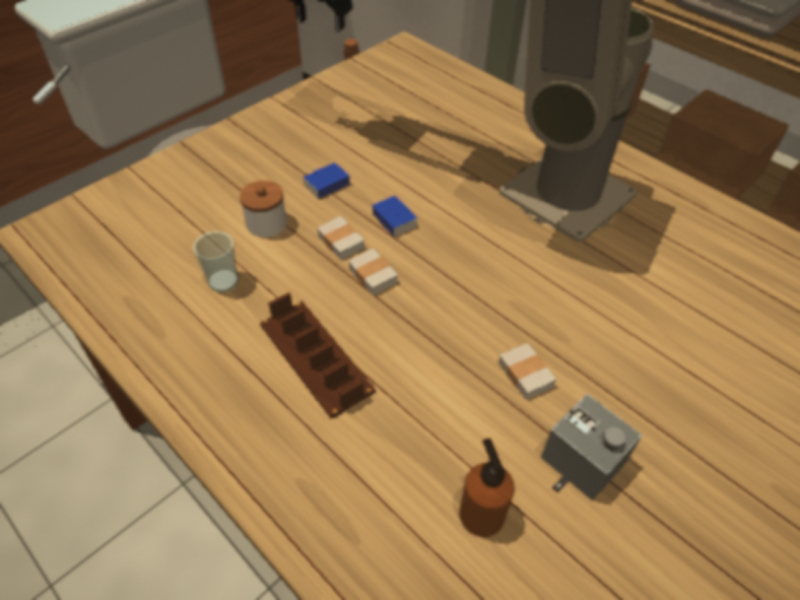

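View pics/sideL.png

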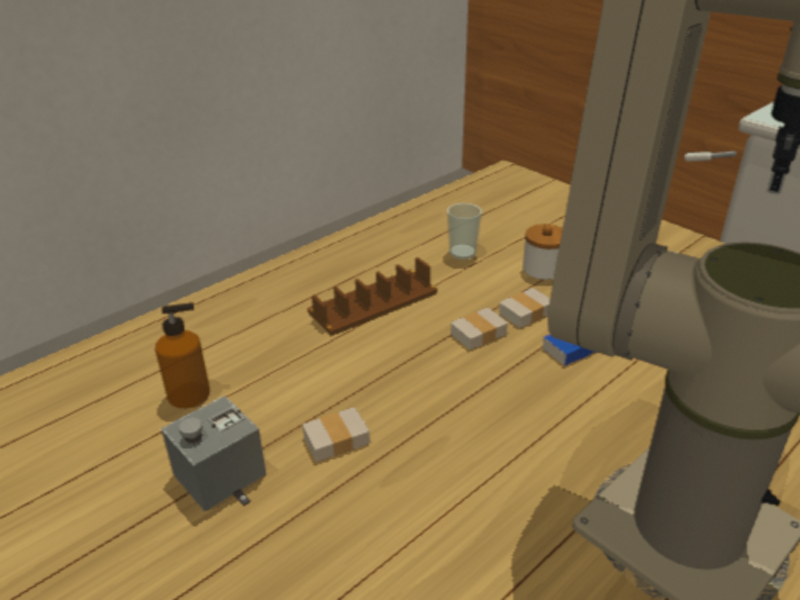

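Scene image (800×600): three off‑white soaps with a brown sleeve at (340,237), (373,270) and (527,370). Blue look‑alikes, to be left alone, are at (327,180) and (395,215). The rack is at (317,358), the counter at (590,445) with its button at (615,436), the pump at (487,500), the tumbler at (217,260) and the jar at (263,208). I'll confirm this in an enlarged crop.

Run:
```python
from h import *
d=load('scene0');f=d['frame']
def crop(x,y,w,h,s): return cv2.resize(f[y:y+h,x:x+w],(w*s,h*s),interpolation=cv2.INTER_CUBIC)
A=crop(195,130,80,60,5);B=crop(310,210,80,60,5);C=crop(160,180,80,60,5) ;D=crop(345,245,80,60,5);print(A.shape)
C=crop(160,180,100,75,4)
cv2.imwrite('pics/crops.png',np.vstack([np.hstack([A,B]),np.hstack([C,D])]))
```

```text
(300, 400, 3)
```

View pics/crops.png

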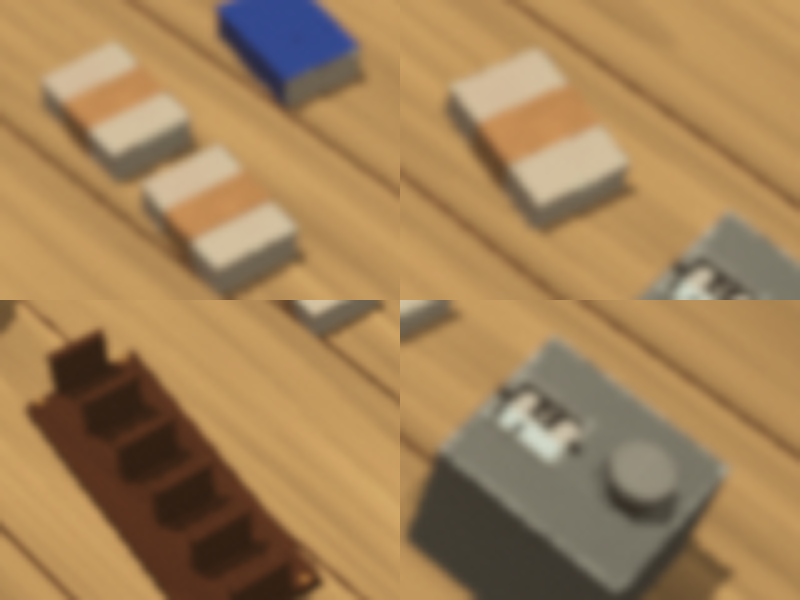

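Confirmed: three sleeved off‑white soaps (crop A at (115,100) and (220,208), crop B at (138,127)). The neighbour with the blue top is the decoy. I read the corners off these crops.

Run:
```python
from h import *
d=load('scene0')
def q(name,pts,ox,oy,s,z):
    P=np.array([p2w(d,ox+u/s,oy+v/s,z)[:2] for u,v in pts]); 
    e=np.diff(np.vstack([P,P[:1]]),axis=0)
    print(name,'c',P.mean(0).round(1),'len',np.linalg.norm(e,axis=1).round(1),'ang',np.degrees(np.arctan2(e[:,1],e[:,0])).round(1),P.round().tolist())
q('S1',[(115,42),(187,118),(115,158),(42,82)],195,130,5,26)
q('S2',[(218,145),(298,230),(222,272),(145,190)],195,130,5,26)
q('S3',[(140,48),(228,160),(138,205),(50,92)],310,210,5,26)
q('rack',[(303,303),(372,388),(333,414),(263,322)],0,0,1.5625,12)
q('ctr',[(155,38),(328,168),(220,295),(40,150)],345,245,5,89)
q('btn',[(242,168)],345,245,5,112)
for n,p in [('pump',(487,525)),('tumb',(222,282)),('jar',(265,222))]: q(n,[p],0,0,1.5625,5)
q('blue',[(395,213),(327,180)],0,0,1.5625,26)
```

```text
S1 c [ 459.  -226.5] len [83.5 55.1 82.3 57.5] ang [ 80.4  -5.4 -97.9 175.7] [[424.0, -265.0], [438.0, -183.0], [493.0, -188.0], [481.0, -270.0]]
S2 c [ 475.5 -113.4] len [85.  55.3 80.3 57.5] ang [ 80.2  -7.6 -98.5 177. ] [[440.0, -153.0], [455.0, -69.0], [510.0, -76.0], [498.0, -156.0]]
S3 c [445.9 232. ] len [80.6 57.6 79.7 59.7] ang [  72.1  -15.9 -106.4  164.9] [[405.0, 202.0], [430.0, 278.0], [485.0, 262.0], [463.0, 186.0]]
rack c [678.  -44.8] len [225.3  79.5 232.6  81.5] ang [ 80.9  -5.9 -98.6 169. ] [[620.0, -150.0], [656.0, 72.0], [735.0, 64.0], [700.0, -166.0]]
ctr c [507.2 393.6] len [95.  88.  97.7 88. ] ang [ 89.2   0.2 -90.8 178.5] [[462.0, 347.0], [464.0, 442.0], [552.0, 442.0], [550.0, 344.0]]
btn c [507.1 417. ] len [0.] ang [0.] [[507.0, 417.0]]
pump c [694.3 355.1] len [0.] ang [0.] [[694.0, 355.0]]
tumb c [ 694.3 -302.8] len [0.] ang [0.] [[694.0, -303.0]]
jar c [ 533.7 -378.7] len [0.] ang [0.] [[534.0, -379.0]]
blue c [ 353.  -283.2] len [179.1 179.1] ang [-79.8 100.2] [[337.0, -195.0], [369.0, -371.0]]
```

>>> servo_tool(plan=[[[0.0233, 0.0401, 0, 5.1, 0.0854], [0.0233, 0.0401, 0, 5.1, 0.0854], [0.0233, 0.0401, 0, 5.1, 0.0854], [0.0233, 0.0401, 0, 5.1, 0.0854], [0.0233, 0.0401, 0, 5.1, 0.0854], [0.0233, 0.0401, 0, 5.1, 0.0854], [0.0233, 0.0401, 0, 5.1, 0.0854], [0.0233, 0.0401, 0, 5.1, 0.0854], [0.0233, 0.0401, 0, 5.1, 0.0854], [0.0233, 0.0401, 0, 5.1, 0.0854]]], force=20)

```text
time: 1.15
tool_pos: [434.0, -162.7, 303.9]
tcp_rot: [180.0, 0.0, 70.7]
ft_force: [1.5, -0.6, -0.1]
finger_gap: 85.2
grip_force: 0.0
```

>>> servo_tool(plan=[[[0.0233, 0.0401, 0, 5.1, 0.0854], [0.0233, 0.0401, 0, 5.1, 0.0854], [0, 0, 0, 0, 0.0854], [0, 0, 0, 0, 0.0854]]])

```text
time: 1.55
tool_pos: [480.2, -83.2, 303.5]
tcp_rot: [-179.9, 0.0, 80.9]
ft_force: [-0.4, -0.4, -0.3]
finger_gap: 85.6
grip_force: 0.0
```

Run:
```python
from h import *
s=sense();print(s['tool_pos'],s['tcp_rot'],s['time'])
d=snap('wrist','w1');cv2.imwrite('pics/w1L.png',cv2.resize(d['frame'],(800,600),interpolation=cv2.INTER_CUBIC))
print(np.round(d['cam_to_world'],2).tolist())
```

```text
[480.2497129  -83.24881856 303.49301848] [-1.79945843e+02  1.60818253e-02  8.08644458e+01] 1.55
[[0.99, -0.15, -0.05, 492.22], [-0.16, -0.94, -0.31, -3.16], [-0.0, 0.31, -0.95, 371.9], [0.0, 0.0, 0.0, 1.0]]
```

View pics/w1L.png

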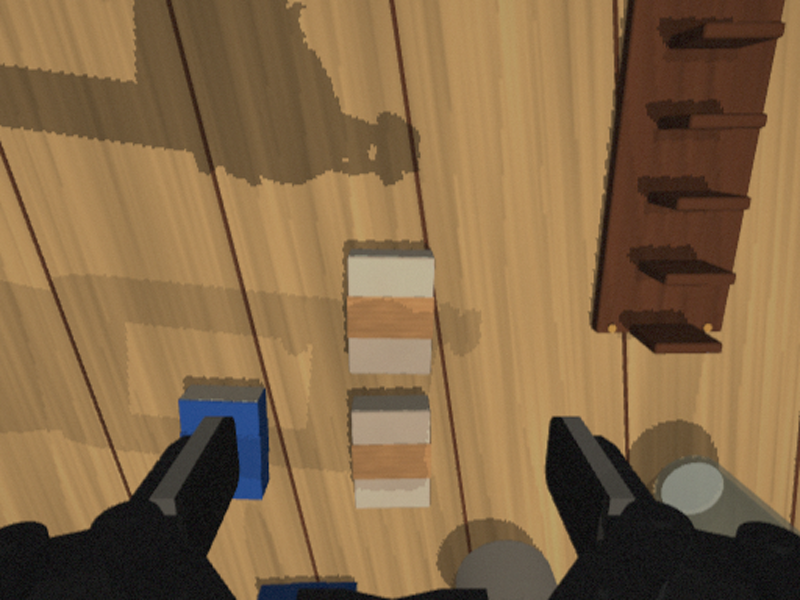

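Soap 2 is at (391,312), soap 1 at (391,458), and the blue decoys are left of and below them. The rack is at upper right, with its near base corners at (593,330) and (720,330).

Run:
```python
from h import *
d=load('w1');s=1.5625
def q(name,pts,z):
    P=np.array([p2w(d,u/s,v/s,z)[:2] for u,v in pts]); e=np.diff(np.vstack([P,P[:1]]),axis=0)
    print(name,'c',P.mean(0).round(1),'len',np.linalg.norm(e,axis=1).round(1),'ang',np.degrees(np.arctan2(e[:,1],e[:,0])).round(1),P.round().tolist())
q('S2',[(349,254),(434,251),(432,372),(349,374)],26)
q('S1',[(353,410),(428,410),(428,505),(357,507)],26)
q('rackbase',[(595,330),(720,330)],12)
for p in [[(655,352),(720,352)],[(662,283),(734,283)],[(672,208),(749,206)],[(683,127),(766,126)],[(698,42),(783,38)]]: q('div',p,52)
```

```text
S2 c [ 472.9 -117. ] len [55.5 86.2 58.4 85.8] ang [ -7.  -98.6 172.4  79.5] [[453.0, -71.0], [508.0, -78.0], [495.0, -163.0], [437.0, -156.0]]
S1 c [ 455.3 -229. ] len [54.  81.7 54.6 83.5] ang [ -9.1 -97.9 172.9  81.7] [[434.0, -184.0], [488.0, -192.0], [477.0, -273.0], [422.0, -267.0]]
rackbase c [ 657.5 -162.6] len [88.8 88.8] ang [ -9.1 170.9] [[614.0, -156.0], [701.0, -170.0]]
div c [ 658.1 -163.1] len [41.6 41.6] ang [ -9.1 170.9] [[638.0, -160.0], [679.0, -166.0]]
div c [ 663.9 -117.7] len [44.2 44.2] ang [ -9.1 170.9] [[642.0, -114.0], [686.0, -121.0]]
div c [670.2 -72. ] len [45. 45.] ang [ -7.6 172.4] [[648.0, -69.0], [693.0, -75.0]]
div c [676.9 -27.9] len [46.4 46.4] ang [ -8.5 171.5] [[654.0, -24.0], [700.0, -31.0]]
div c [683.8  15.3] len [45.1 45.1] ang [ -6.7 173.3] [[661.0, 18.0], [706.0, 13.0]]
```

>>> servo_tool(plan=[[[-0.0015, -0.003, -0.046, 0, 0.0854], [0, 0, -0.046, 0, 0.0854], [0, 0, -0.046, 0, 0.0854], [0, 0, -0.046, 0, 0.0854], [0, 0, -0.036, 0, 0.0854], [0, 0, -0.009, 0, 0.0854], [0, 0, 0, 0, 0.0854], [0, 0, 0, 0, 0.05], [0, 0, 0, 0, 0.05], [0, 0, 0, 0, 0.05]]])

```text
time: 2.6
tool_pos: [480.6, -88.1, 77.7]
tcp_rot: [179.7, 0.0, 80.7]
ft_force: [-1.6, -1.7, 5.3]
finger_gap: 57.7
grip_force: 20.8
```

>>> servo_tool(plan=[[[0, 0, 0, 0, 0.05], [0, 0, 0, 0, 0.05], [0, 0, 0, 0, 0.05], [0, 0, 0, 0, 0.05]]], force=20)

```text
time: 3.0
tool_pos: [480.5, -88.1, 77.7]
tcp_rot: [179.7, 0.1, 80.7]
ft_force: [-0.7, -1.0, 3.9]
finger_gap: 57.4
grip_force: 20.8
```

>>> servo_tool(plan=[[[0, 0, 0.02, 0, 0.05], [0, 0, 0.03, 0, 0.05], [0, 0, 0.03, 0, 0.05], [0, 0, 0.03, 0, 0.05], [0, 0, 0.02, 0, 0.05], [0, 0, 0, 0, 0.05], [0, 0, 0, 0, 0.05], [0, 0, 0, 0, 0.05]]])

```text
time: 3.8
tool_pos: [478.1, -87.1, 203.9]
tcp_rot: [-179.9, -0.0, 80.7]
ft_force: [0.2, -0.3, -1.6]
finger_gap: 57.6
grip_force: 22.7
```

Run:
```python
from h import *
d=snap('scene','s2')
u,v=w2p(d,[478,-87,150]);u=int(u);v=int(v);print(u,v)
A=d['frame'][v-60:v+60,u-80:u+80]
e=snap('wrist','w2')
cv2.imwrite('pics/c2.png',np.vstack([cv2.resize(A,(400,300),interpolation=cv2.INTER_CUBIC),cv2.resize(e['frame'],(400,300))]))
```

```text
244 146
```

View pics/c2.png

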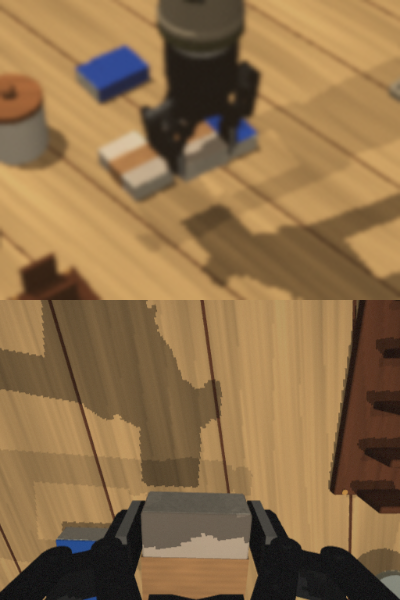

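The soap is held level at its +y end (wrist crop, (195,515)) and doesn't droop. I'll regrip near its middle and lever it upright against the rack's end divider.

>>> servo_tool(plan=[[[0, 0, -0.04, 0, 0.05], [0, 0, -0.04, 0, 0.05], [0, 0, -0.035, 0, 0.05], [0, 0, -0.009, 0, 0.05], [0, 0, 0, 0, 0.05], [0, 0, 0, 0, 0.0854], [0, 0, 0, 0, 0.0854], [0, 0, 0, 0, 0.0854], [0, 0, 0, 0, 0.0854]]])

```text
time: 4.8
tool_pos: [479.2, -87.4, 81.7]
tcp_rot: [179.9, 0.0, 80.7]
ft_force: [0.5, -0.8, 0.5]
finger_gap: 85.4
grip_force: 0.0
```

>>> servo_tool(plan=[[[-0.004, -0.025, 0, 0, 0.0854], [0, 0, 0, 0, 0.0854], [0, 0, 0, 0, 0.0854], [0, 0, 0, 0, 0.05], [0, 0, 0, 0, 0.05], [0, 0, 0, 0, 0.05], [0, 0, 0, 0, 0.05], [0, 0, 0, 0, 0.05]]], force=25)

```text
time: 5.6
tool_pos: [474.8, -112.0, 81.1]
tcp_rot: [180.0, -0.0, 80.7]
ft_force: [-0.4, 2.6, 3.8]
finger_gap: 57.5
grip_force: 27.2
```

>>> servo_tool(plan=[[[0, 0, 0.02, 0, 0.05], [0, 0, 0.03, 0, 0.05], [0, 0, 0.03, 0, 0.05], [0, 0, 0.03, 0, 0.05], [0, 0, 0, 0, 0.05], [0, 0, 0, 0, 0.05]]])

```text
time: 6.2
tool_pos: [475.0, -112.4, 191.2]
tcp_rot: [179.9, 0.0, 80.7]
ft_force: [-0.1, 0.6, -1.3]
finger_gap: 57.2
grip_force: 27.5
```

Run:
```python
from h import *
print(sense()['tool_pos'],sense()['tcp_rot'])
c=np.array([676,-45]);uy=np.array([.148,.989])
for D in (30,25,20,15): print(D,c+uy*(119+D))
e=snap('wrist','w3')
cv2.imwrite('pics/c3.png',cv2.resize(e['frame'],(640,480)))
```

```text
[ 474.97533562 -112.41064976  191.22451739] [1.79919325e+02 2.04286083e-02 8.07283012e+01]
30 [698.052 102.361]
25 [697.312  97.416]
20 [696.572  92.471]
15 [695.832  87.526]
```

View pics/c3.png

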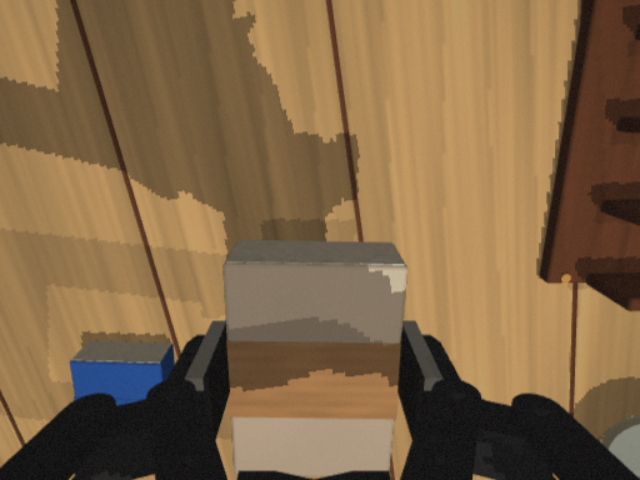

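>>> servo_tool(plan=[[[0.0319, 0.0307, 0, 0.1, 0.05], [0.0319, 0.0307, 0, 0.1, 0.05], [0.0319, 0.0307, 0, 0.1, 0.05], [0.0319, 0.0307, 0, 0.1, 0.05], [0.0319, 0.0307, 0, 0.1, 0.05], [0.0319, 0.0307, 0, 0.1, 0.05], [0.0319, 0.0307, 0, 0.2, 0.05], [0, 0, -0.03, 0, 0.05], [0, 0, -0.021, 0, 0.05], [0, 0, 0, 0, 0.05]]])

```text
time: 7.25
tool_pos: [694.9, 102.9, 133.1]
tcp_rot: [-179.5, 0.1, 81.6]
ft_force: [-0.4, 0.2, -1.1]
finger_gap: 57.6
grip_force: 27.0
```

>>> servo_tool(plan=[[[0, 0, -0.005, 0, 0.05], [0, 0, -0.005, 0, 0.05], [0, 0, -0.005, 0, 0.05], [0, 0, -0.004, 0, 0.05], [0, 0, -0.004, 0, 0.05], [0, 0, 0, 0, 0.05], [0, 0, 0, 0, 0.05]]])

```text
time: 7.95
tool_pos: [699.0, 104.4, 119.9]
tcp_rot: [179.8, -0.2, 81.6]
ft_force: [-2.9, 8.5, 6.8]
finger_gap: 57.6
grip_force: 30.7
```

Run:
```python
from h import *
d=snap('side','d4'); e=snap('scene','e4')
o=[]
for k in (d,e):
    u,v=map(int,w2p(k,[696,95,60])); print(u,v)
    o.append(cv2.resize(k['frame'][v-45:v+45,max(0,u-60):u+60],(400,300),interpolation=cv2.INTER_CUBIC))
cv2.imwrite('pics/c4.png',np.hstack(o))
```

```text
194 192
232 252
```

View pics/c4.png

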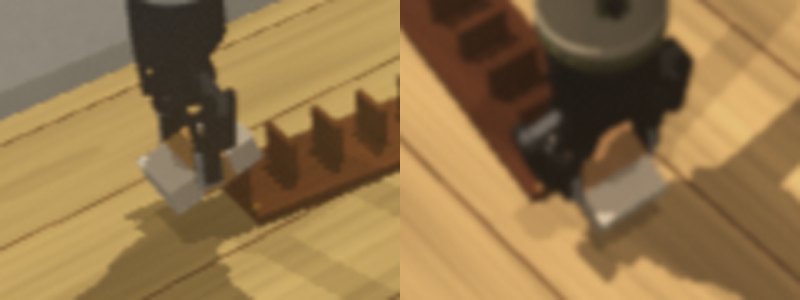

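Soap 2's B end rests on the end divider and it is pivoting (A end down about 30°). I'll continue along the path.

>>> servo_tool(plan=[[[-0.0004, -0.003, -0.002, 0, 0.05], [-0.0004, -0.003, -0.0015, 0, 0.05], [-0.0003, -0.0022, -0.0013, 0, 0.05], [-0.0003, -0.0022, -0.0013, 0, 0.05], [-0.0004, -0.0027, 0, 0, 0.05], [-0.0004, -0.0027, 0, 0, 0.05], [-0.0002, -0.0015, 0, 0, 0.05], [0, 0, 0, 0, 0.05], [0, 0, 0, 0, 0.05]]])

```text
time: 8.95
tool_pos: [700.0, 92.1, 119.2]
tcp_rot: [179.3, -0.7, 81.7]
ft_force: [1.0, 27.7, 20.9]
finger_gap: 57.3
grip_force: 35.8
```

Run:
```python
from h import *
d=snap('side','d5'); e=snap('scene','e5');w=snap('wrist','w5')
o=[]
for k in (d,e):
    u,v=map(int,w2p(k,[696,90,60]))
    o.append(cv2.resize(k['frame'][v-45:v+45,max(0,u-60):u+60],(400,300),interpolation=cv2.INTER_CUBIC))
o=np.vstack([np.hstack(o),np.hstack([cv2.resize(w['frame'],(400,300)),o[0]*0])])
cv2.imwrite('pics/c5.png',o)
```

```text
(no output)
```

View pics/c5.png

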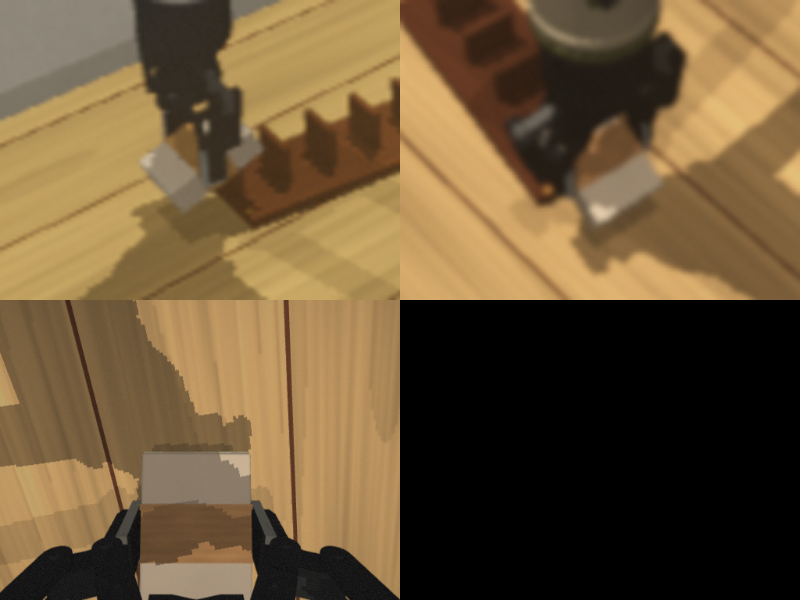

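It has stalled at about 42° because the lever arm became short. I'll lower the grip force and push with a longer lever.

>>> servo_tool(plan=[[[0, 0, 0, 0, 0.05], [0.0006, 0.004, -0.003, 0, 0.05], [0, 0, -0.004, 0, 0.05], [0, 0, -0.003, 0, 0.05], [0, 0, 0, 0, 0.05], [0, 0, 0, 0, 0.05]]], force=20)

```text
time: 9.7
tool_pos: [700.3, 92.8, 108.2]
tcp_rot: [179.4, -0.4, 81.6]
ft_force: [0.5, 14.6, 20.2]
finger_gap: 57.1
grip_force: 45.2
```

>>> servo_tool(plan=[[[-0.0004, -0.003, 0, 0, 0.05], [-0.0004, -0.003, 0, 0, 0.05], [0, 0, 0, 0, 0.05]]])

```text
time: 10.0
tool_pos: [700.0, 91.9, 108.5]
tcp_rot: [179.3, -0.8, 81.7]
ft_force: [5.2, 36.1, 16.6]
finger_gap: 57.4
grip_force: 44.7
```

>>> servo_tool(plan=[[[-0.0004, -0.003, 0, 0, 0.05], [-0.0004, -0.003, 0, 0, 0.05], [0, 0, 0, 0, 0.05]]])

```text
time: 10.3
tool_pos: [699.8, 89.6, 109.9]
tcp_rot: [179.2, -1.1, 81.8]
ft_force: [3.9, 49.5, 22.8]
finger_gap: 57.6
grip_force: 45.4
```

Run:
```python
from h import *
d=snap('side','d6'); e=snap('scene','e6')
o=[]
for k in (d,e):
    u,v=map(int,w2p(k,[696,90,60]))
    o.append(cv2.resize(k['frame'][v-45:v+45,max(0,u-60):u+60],(400,300),interpolation=cv2.INTER_CUBIC))
cv2.imwrite('pics/c6.png',np.hstack(o))
```

```text
(no output)
```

View pics/c6.png

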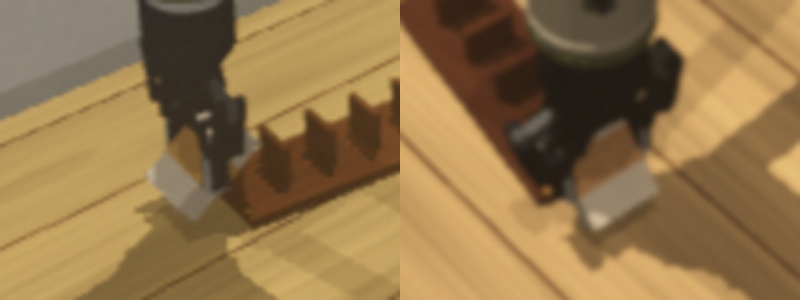

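Soap 2 is now at about 50° tilt, but the 52 mm divider leaves no room for a longer lever because the shelf is in the way. The fixed counter case has an 89 mm edge, so I'll finish the rotation there, on its +y top edge.

>>> servo_tool(plan=[[[0.001, 0.006, 0, 0, 0.05], [0.001, 0.006, 0, 0, 0.05], [0.001, 0.006, 0.01, 0, 0.05], [0, 0, 0.05, 0, 0.05], [0, 0, 0.05, 0, 0.05], [0, 0, 0.05, 0, 0.05]]])

```text
time: 11.0
tool_pos: [697.0, 94.8, 262.7]
tcp_rot: [-180.0, 0.0, 81.5]
ft_force: [1.1, -0.2, -0.2]
finger_gap: 57.5
grip_force: 42.4
```

>>> servo_tool(plan=[[[-0.019, 0.0405, 0, 0.8, 0.05], [-0.019, 0.0405, 0, 0.8, 0.05], [-0.019, 0.0405, 0, 0.8, 0.05], [-0.019, 0.0405, 0, 0.8, 0.05], [-0.019, 0.0405, 0, 0.8, 0.05], [-0.019, 0.0405, 0, 0.8, 0.05], [-0.019, 0.0405, 0, 0.8, 0.05], [-0.019, 0.0405, 0, 0.8, 0.05], [-0.019, 0.0405, 0, 0.8, 0.05], [-0.019, 0.0405, 0, 0.8, 0.05]]])

```text
time: 12.0
tool_pos: [506.8, 501.2, 261.4]
tcp_rot: [180.0, -0.0, 89.5]
ft_force: [0.9, 0.6, -0.3]
finger_gap: 57.3
grip_force: 42.5
```

>>> servo_tool(plan=[[[0, 0, -0.04, 0, 0.05], [0, 0, -0.04, 0, 0.05], [0, 0, -0.039, 0, 0.05], [0, 0, 0, 0, 0.05], [0, 0, 0, 0, 0.05], [0, 0, 0, 0, 0.05]]])

```text
time: 12.6
tool_pos: [509.2, 501.1, 145.6]
tcp_rot: [179.8, -0.2, 89.5]
ft_force: [0.3, -0.3, 0.3]
finger_gap: 57.5
grip_force: 42.3
```

Run:
```python
from h import *
s=sense();print(s['tool_pos'],s['tcp_rot'],s['joint_pos'])
d=snap('side','d7'); e=snap('scene','e7')
o=[]
for k in (d,e):
    u,v=map(int,w2p(k,[507,480,100]));u=max(60,min(452,u));v=max(45,min(339,v));print(u,v)
    o.append(cv2.resize(k['frame'][v-45:v+45,u-60:u+60],(400,300),interpolation=cv2.INTER_CUBIC))
cv2.imwrite('pics/c7.png',np.hstack(o))
```

```text
[509.15739781 501.12916177 145.57286392] [ 1.79792951e+02 -1.76310901e-01  8.94929854e+01] [ 4.04359248e+01  3.10244950e+01  7.33028838e+01 -2.58604598e-03
  7.54006870e+01  4.09439039e+01]
93 290
416 299
```

View pics/c7.png

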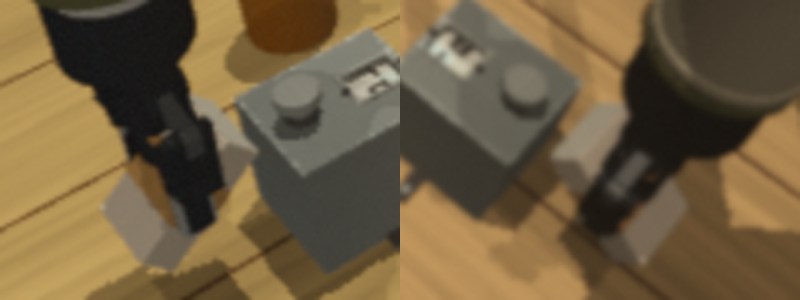

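Soap 2 is tilted about 50°, with its B end up and facing the counter's +y edge (left crop, (240,140)). Next I'll bring it in and follow the levering path.

>>> servo_tool(plan=[[[0, -0.015, 0, 0, 0.05], [0, -0.01, 0, 0, 0.05], [0, -0.005, 0, 0, 0.05], [0, -0.003, -0.003, 0, 0.05], [0, -0.002, -0.003, 0, 0.05], [0, 0, 0, 0, 0.05]]], force=20)

```text
time: 13.3
tool_pos: [508.4, 473.0, 141.3]
tcp_rot: [179.6, -1.0, 89.7]
ft_force: [-1.3, 31.9, 1.6]
finger_gap: 57.1
grip_force: 43.2
```

>>> servo_tool(plan=[[[0, -0.003, -0.003, 0, 0.05], [0, -0.003, -0.003, 0, 0.05], [0, -0.002, -0.002, 0, 0.05], [0, 0, 0, 0, 0.05]]])

```text
time: 13.7
tool_pos: [508.5, 466.8, 134.9]
tcp_rot: [179.5, -1.1, 89.7]
ft_force: [-3.1, 37.9, 3.4]
finger_gap: 57.0
grip_force: 52.9
```

>>> servo_tool(plan=[[[0, -0.002, -0.002, 0, 0.05], [0, -0.0015, -0.0015, 0, 0.05], [0, -0.0015, 0, 0, 0.05], [0, 0, 0, 0, 0.05]]])

```text
time: 14.1
tool_pos: [508.6, 464.5, 133.3]
tcp_rot: [179.4, -1.4, 89.7]
ft_force: [-4.9, 47.7, 6.9]
finger_gap: 57.7
grip_force: 55.0
```

Run:
```python
from h import *
s=sense();print(s['tool_pos'],s['tcp_rot'],s['ft_force'])
d=snap('side','d8'); e=snap('scene','e8')
o=[]
for k in (d,e):
    u,v=map(int,w2p(k,[507,480,100]));u=max(60,min(452,u));v=max(45,min(339,v))
    o.append(cv2.resize(k['frame'][v-45:v+45,u-60:u+60],(400,300),interpolation=cv2.INTER_CUBIC))
cv2.imwrite('pics/c8.png',np.hstack(o))
```

```text
[508.59104555 464.50261666 133.30662355] [179.37067806  -1.42171802  89.72849207] [-4.90845384 47.74796702  6.91838236]
```

>>> servo_tool(plan=[[[0, -0.0015, -0.0015, 0, 0.05], [0, -0.0015, -0.0015, 0, 0.05], [0, -0.0015, 0, 0, 0.05], [0, 0, 0, 0, 0.05]]])

```text
time: 14.6
tool_pos: [508.5, 463.7, 133.0]
tcp_rot: [179.2, -1.8, 89.8]
ft_force: [-9.0, 59.8, 13.3]
finger_gap: 57.4
grip_force: 54.7
```

>>> servo_tool(plan=[[[0, -0.0015, -0.001, 0, 0.05], [0, -0.0015, 0, 0, 0.05], [0, 0, 0, 0, 0.05], [0, 0, 0, 0, 0.05]]])

```text
time: 15.0
tool_pos: [508.5, 463.2, 133.0]
tcp_rot: [179.1, -2.1, 89.9]
ft_force: [-8.8, 72.2, 12.9]
finger_gap: 57.5
grip_force: 54.8
```

Run:
```python
from h import *
s=sense();print(s['tool_pos'],s['tcp_rot'],s['ft_force'])
from scipy.optimize import brentq
D=s['tool_pos'][1]-442;h=s['tool_pos'][2]-68-89
print(D,h,np.degrees(brentq(lambda t:D*np.sin(t)+h*np.cos(t)-13,.3,1.7)))
d=snap('side','d9'); e=snap('scene','e9')
o=[]
for k in (d,e):
    u,v=map(int,w2p(k,[507,480,100]));u=max(60,min(452,u));v=max(45,min(339,v))
    o.append(cv2.resize(k['frame'][v-45:v+45,u-60:u+60],(400,300),interpolation=cv2.INTER_CUBIC))
cv2.imwrite('pics/c9.png',np.hstack(o))
```

```text
[508.47871184 463.24362299 133.03010689] [179.13259417  -2.07037746  89.86030945] [-8.84980845 72.24460469 12.93112999]
21.24362299249958 -23.969893114579918 72.39716331395532
```

View pics/c9.png

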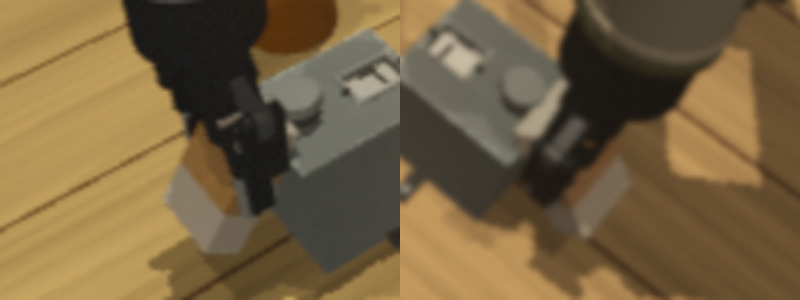

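Soap 2 is at about 72° (18° short of upright), and the wide fingers now touch the case. I'll finish in a bay, where pushing its low end sideways on a divider gives a long lever.

>>> servo_tool(plan=[[[0, 0.01, 0, 0, 0.05], [0, 0.015, 0, 0, 0.05], [0, 0.02, 0, 0, 0.05], [0, 0, 0.05, 0, 0.05], [0, 0, 0.05, 0, 0.05], [0, 0, 0.04, 0, 0.05], [0, 0, 0, 0, 0.05]]])

```text
time: 15.8
tool_pos: [510.4, 492.0, 271.6]
tcp_rot: [179.3, -0.6, 89.5]
ft_force: [0.5, 0.2, -0.3]
finger_gap: 57.1
grip_force: 54.3
```

>>> servo_tool(plan=[[[0.018, -0.044, 0, -0.8, 0.05], [0.018, -0.044, 0, -0.8, 0.05], [0.018, -0.044, 0, -0.8, 0.05], [0.018, -0.044, 0, -0.8, 0.05], [0.018, -0.044, 0, -0.8, 0.05], [0.018, -0.044, 0, -0.8, 0.05], [0.018, -0.044, 0, -0.8, 0.05], [0.018, -0.044, 0, -0.8, 0.05], [0.018, -0.044, 0, -0.8, 0.05], [0.018, -0.044, 0, -0.8, 0.05]]])

```text
time: 16.8
tool_pos: [688.1, 47.6, 261.2]
tcp_rot: [179.9, -0.0, 81.5]
ft_force: [0.4, -0.1, -0.6]
finger_gap: 57.2
grip_force: 54.1
```

>>> servo_tool(plan=[[[0, 0, 0, 0, 0.05], [0, 0, 0, 0, 0.05], [0, 0, 0, 0, 0.05]]])

```text
time: 17.1
tool_pos: [687.3, 50.4, 260.6]
tcp_rot: [180.0, -0.0, 81.5]
ft_force: [0.3, 0.1, -0.6]
finger_gap: 57.5
grip_force: 54.1
```

>>> servo_tool(plan=[[[0.0016, -0.0094, -0.03, 0, 0.05], [0, 0, -0.04, 0, 0.05], [0, 0, -0.03, 0, 0.05], [0, 0, -0.015, 0, 0.05], [0, 0, -0.005, 0, 0.05], [0, 0, -0.003, 0, 0.05], [0, 0, 0, 0, 0.05], [0, 0, 0, 0, 0.05]]])

```text
time: 17.9
tool_pos: [689.0, 39.6, 141.4]
tcp_rot: [180.0, 0.2, 81.6]
ft_force: [-13.3, -11.0, 19.2]
finger_gap: 57.6
grip_force: 56.7
```

Run:
```python
from h import *
s=sense();print(s['tool_pos'],s['ft_force'])
d=snap('side','d10'); e=snap('scene','e10')
o=[]
for k in (d,e):
    u,v=map(int,w2p(k,[690,46,50]))
    o.append(cv2.resize(k['frame'][v-45:v+45,u-60:u+60],(400,300),interpolation=cv2.INTER_CUBIC))
cv2.imwrite('pics/c10.png',np.hstack(o))
```

```text
[689.02340611  39.59461149 141.41659438] [-13.32846674 -11.01460749  19.18186677]
```

View pics/c10.png

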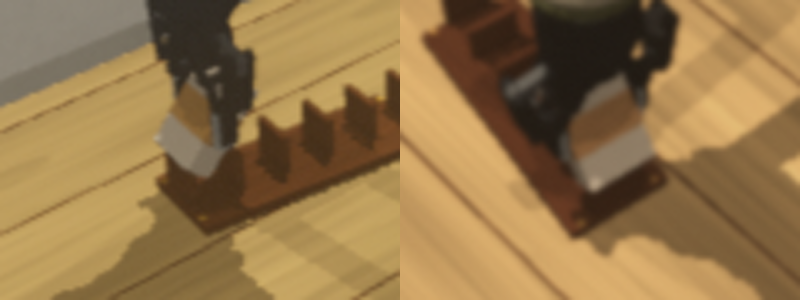

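The soap's low end is caught on top of the end divider (left crop, (205,160)), so the tilt is a bit larger than I estimated. I'll lift, shift −y, re‑enter, then push towards +y.

>>> servo_tool(plan=[[[0, 0, 0.015, 0, 0.05], [0, 0, 0, 0, 0.05], [-0.001, -0.007, 0, 0, 0.05], [0, 0, -0.005, 0, 0.05], [0, 0, -0.005, 0, 0.05], [0, 0, -0.005, 0, 0.05], [0, 0, 0, 0, 0.05], [0, 0, 0, 0, 0.05]]])

```text
time: 18.8
tool_pos: [688.0, 32.9, 136.6]
tcp_rot: [-180.0, 0.0, 81.5]
ft_force: [-1.1, -3.1, 0.5]
finger_gap: 57.3
grip_force: 55.0
```

>>> servo_tool(plan=[[[0.0004, 0.003, 0, 0, 0.05], [0.0004, 0.003, 0, 0, 0.05], [0, 0, 0, 0, 0.05]]])

```text
time: 19.1
tool_pos: [688.7, 35.5, 137.9]
tcp_rot: [-180.0, 0.4, 81.4]
ft_force: [-6.2, -19.0, 7.8]
finger_gap: 57.5
grip_force: 55.6
```

>>> servo_tool(plan=[[[0.0004, 0.003, -0.002, 0, 0.05], [0.0004, 0.003, -0.002, 0, 0.05], [0, 0, 0, 0, 0.05]]])

```text
time: 19.4
tool_pos: [689.2, 36.8, 137.8]
tcp_rot: [-180.0, 0.7, 81.3]
ft_force: [-24.9, -37.8, 35.3]
finger_gap: 57.4
grip_force: 58.2
```

>>> servo_tool(plan=[[[-0.0008, -0.006, 0.004, 0, 0.05], [-0.0008, -0.006, 0, 0, 0.05], [0, 0, -0.004, 0, 0.05], [0, 0, -0.003, 0, 0.05], [0, 0, 0, 0, 0.05], [0, 0, 0, 0, 0.05]]])

```text
time: 20.0
tool_pos: [689.1, 31.7, 134.0]
tcp_rot: [179.8, 0.2, 81.5]
ft_force: [-12.4, -13.0, 25.7]
finger_gap: 57.4
grip_force: 58.2
```

>>> servo_tool(plan=[[[0, 0, -0.003, 0, 0.05], [0, 0, -0.003, 0, 0.05], [0, 0, 0, 0, 0.05]]])

```text
time: 20.3
tool_pos: [689.6, 30.0, 129.5]
tcp_rot: [179.8, 0.3, 81.5]
ft_force: [-14.9, -19.2, 32.6]
finger_gap: 57.3
grip_force: 58.5
```

>>> servo_tool(plan=[[[0, 0, 0, 0, 0.0575], [0, 0, 0, 0, 0.0575], [0, 0, 0, 0, 0.0575]]], force=20)

```text
time: 20.6
tool_pos: [689.6, 30.0, 129.0]
tcp_rot: [179.8, 0.3, 81.5]
ft_force: [-14.7, -20.1, 30.7]
finger_gap: 57.3
grip_force: 36.8
```

>>> servo_tool(plan=[[[0, 0, 0, 0, 0.058], [0, 0, 0, 0, 0.058], [0, 0, 0, 0, 0.0585], [0, 0, 0, 0, 0.0585]]])

```text
time: 21.0
tool_pos: [687.8, 34.3, 123.2]
tcp_rot: [-179.9, -0.0, 81.6]
ft_force: [-0.3, -1.0, 0.6]
finger_gap: 58.2
grip_force: 0.2
```

Run:
```python
from h import *
s=sense();print(s['tool_pos'],s['ft_force'],s['finger_gap'],s['grip_force'])
d=snap('side','d11'); e=snap('scene','e11');w=snap('wrist','w11')
o=[]
for k in (d,e):
    u,v=map(int,w2p(k,[690,46,50]))
    o.append(cv2.resize(k['frame'][v-45:v+45,u-60:u+60],(400,300),interpolation=cv2.INTER_CUBIC))
o.append(cv2.resize(w['frame'],(400,300)));o.append(o[0]*0)
cv2.imwrite('pics/c11.png',np.vstack([np.hstack(o[:2]),np.hstack(o[2:])]))
```

```text
[687.79019876  34.25569415 123.23961457] [-0.34088323 -0.99725368  0.6367755 ] 58.16388179651685 0.19928079564124346
```

View pics/c11.png

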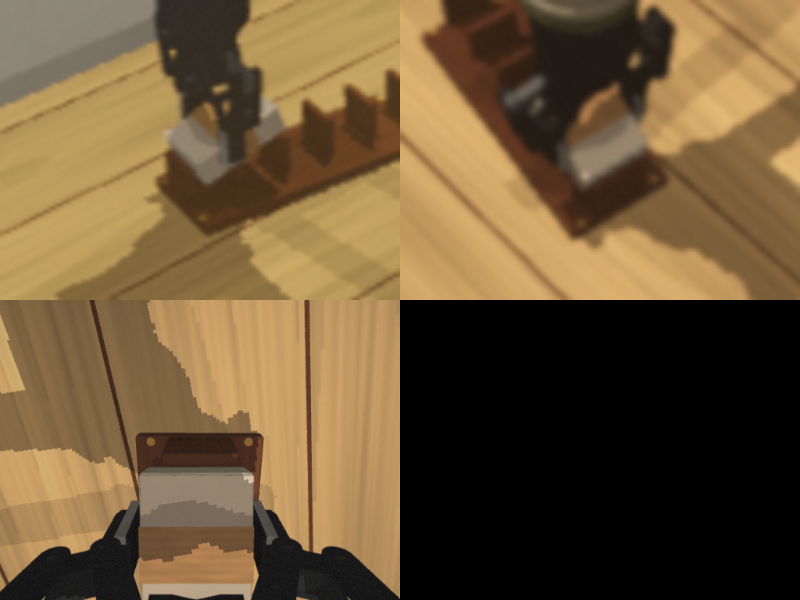

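The loosened soap now leans in the bay over its inner divider, A end inside the bay. Wrist crop: A's top edge is at v=173, sleeve lines at v=227 and 284. Loosening to 58 mm frees it completely. I'll work out its tilt from the wrist lines, then grip it near the upper end and swing it up about the captured lower end.

```bash
cat >> h.py <<'E'
C=np.array([676,-45.]);uy=np.array([.148,.989]);ux=np.array([.989,-.148])
def rk(x,y,z): p=C+ux*x+uy*y; return np.array([p[0],p[1],z])
E
python3 - <<'E'
from h import *
from scipy.optimize import least_squares
# sleeve extents from flat soap S2 in w1 (top z=26)
d=load('w1');s=1.5625
a=[p2w(d,391/s,v/s,26)[:2] for v in (253,297,338,373)]
L=[np.linalg.norm(x-a[0]) for x in a];print('sleeve',L)
w=load('w11')
def f(p):
    Y,Z,t=p; D=np.array([-np.cos(t),np.sin(t)]); r=[]
    for l,v in zip((0,28,56),(173,227,284)):
        q=np.array([Y,Z])+l*D; r.append(w2p(w,rk(0,*q))[1]-v*1.28)
    q0=w2p(w,rk(-29,Y,Z));q1=w2p(w,rk(29,Y,Z)); r.append(abs(q1[0]-q0[0])-113*1.28); return r
for t0 in (.4,.9,1.3):
    o=least_squares(f,[111,50,t0]);print(o.x[:2],np.degrees(o.x[2]),o.fun)
    Y,Z,t=o.x;n=np.array([np.sin(t),np.cos(t)]);D=np.array([-np.cos(t),np.sin(t)])
print('lower A corner',np.array([Y,Z])-26*n,'g62',np.array([Y,Z])-13*n+62*D)
E
```

```text
sleeve [np.float64(0.0), np.float64(29.953448104179703), np.float64(59.34835998052264), np.float64(85.66097138625405)]
[109.81719379  63.14827537] 21.09415072217815 [-0.60940369  0.80792534 -0.2024758  -0.19471501]
[107.94288553  61.34248224] 63.051315145001965 [ 2.03242778 -6.73632755  4.1752826  -2.56196216]
[107.94283717  61.34279322] 63.05229207292554 [ 2.03282462 -6.73645074  4.17506433 -2.56167908]
lower A corner [84.76590427 49.56018818] g62 [ 68.25738947 110.71956146]
```

>>> servo_tool(plan=[[[0, 0, 0, 0, 0.065], [0, 0, 0, 0, 0.075], [0, 0, 0, 0, 0.0854], [0, 0, 0.03, 0, 0.0854], [0, 0, 0.04, 0, 0.0854], [0, 0, 0.04, 0, 0.0854], [0, 0, 0.03, 0, 0.0854], [-0.004, -0.028, 0, 0, 0.0854], [-0.004, -0.027, 0, 0, 0.0854], [0, 0, 0, 0, 0.0854]]])

```text
time: 22.15
tool_pos: [679.9, -24.9, 264.8]
tcp_rot: [180.0, 0.1, 81.4]
ft_force: [0.2, 0.4, 0.2]
finger_gap: 85.7
grip_force: 0.0
```

Run:
```python
from h import *
s=sense();print(s['tool_pos'],s['tcp_rot'][2])
w=snap('wrist','w12');f=cv2.cvtColor(w['frame'],cv2.COLOR_BGR2HSV)
u=int(round(w2p(w,rk(0,80,75))[0]));print('col',u,[round(x) for x in w2p(w,rk(0,110,63))],[round(x) for x in w2p(w,rk(0,31,93))])
for v in range(150,384,4):
    print(v,w['frame'][v,u-8:u+8].mean(0).round().astype(int).tolist(),end='; ')
```

```text
[679.90910278 -24.87277949 264.83069511] 81.35822397599614
col 251 [251, 74] [251, 189]
150 [56, 88, 121]; 154 [57, 89, 122]; 158 [56, 87, 120]; 162 [153, 183, 198]; 166 [152, 181, 197]; 170 [152, 180, 197]; 174 [152, 180, 198]; 178 [151, 180, 198]; 182 [152, 181, 198]; 186 [152, 181, 198]; 190 [152, 182, 198]; 194 [119, 143, 161]; 198 [36, 53, 87]; 202 [34, 52, 86]; 206 [35, 52, 86]; 210 [24, 34, 53]; 214 [22, 33, 52]; 218 [19, 26, 41]; 222 [21, 29, 45]; 226 [21, 30, 45]; 230 [21, 28, 43]; 234 [34, 52, 85]; 238 [33, 50, 84]; 242 [35, 53, 86]; 246 [35, 52, 86]; 250 [26, 38, 60]; 254 [23, 32, 52]; 258 [21, 32, 48]; 262 [20, 27, 43]; 266 [20, 28, 45]; 270 [20, 28, 43]; 274 [20, 28, 44]; 278 [30, 45, 74]; 282 [34, 51, 84]; 286 [34, 51, 85]; 290 [24, 34, 52]; 294 [23, 33, 52]; 298 [19, 26, 40]; 302 [22, 28, 44]; 306 [20, 28, 44]; 310 [20, 28, 43]; 314 [20, 28, 44]; 318 [24, 35, 55]; 322 [34, 51, 84]; 326 [96, 148, 186]; 330 [95, 147, 186]; 334 [95, 147, 185]; 338 [92, 142, 180]; 342 [89, 138, 176]; 346 [86, 133, 170]; 350 [85, 131, 168]; 354 [86, 133, 171]; 358 [83, 127, 163]; 362 [75, 115, 148]; 366 [67, 104, 134]; 370 [67, 103, 133]; 374 [66, 102, 131]; 378 [66, 102, 130]; 382 [46, 67, 84];
```

Run:
```python
from h import *
from scipy.optimize import least_squares
w=load('w12');F=w['frame'].astype(int);u=251
c=F[:,u-6:u+6].mean(1)
e=np.abs(np.diff(c,axis=0)).sum(1)
print([(v,int(e[v]),c[v+2].round().astype(int).tolist()) for v in range(30,210) if e[v]>25 and e[v]==e[max(0,v-2):v+3].max()])
row=F[185];er=np.abs(np.diff(row,axis=0)).sum(1);print([(x,int(er[x])) for x in range(150,360) if er[x]>70])
```

```text
[(55, 60, [60, 92, 116]), (66, 46, [36, 54, 89]), (72, 33, [27, 39, 64]), (79, 202, [124, 148, 163]), (109, 45, [120, 142, 157]), (119, 33, [61, 95, 130]), (159, 126, [141, 174, 196]), (194, 138, [36, 55, 90]), (207, 28, [24, 33, 53])]
[(204, 128), (205, 121), (212, 256), (213, 93), (286, 240), (297, 248), (345, 127), (346, 84), (349, 175)]
```

Run:
```python
from h import *
from scipy.optimize import least_squares
w=load('w12')
def f(p):
    Y,Z,t=p; D=np.array([-np.cos(t),np.sin(t)]); r=[]
    for l,v in zip((0,28,56,84),(79.5,118.5,159.5,194.5)):
        q=np.array([Y,Z])+l*D; r.append(w2p(w,rk(0,*q))[1]-v)
    q=np.array([Y,Z])+77*D
    q0=w2p(w,rk(-29,*q));q1=w2p(w,rk(29,*q)); r.append(abs(q1[0]-q0[0])-73.5); return r
for t0 in (.3,.9):
    o=least_squares(f,[111,50,t0]);Y,Z,t=o.x;print(o.x[:2],np.degrees(t),o.fun)
    n=np.array([np.sin(t),np.cos(t)]);D=np.array([-np.cos(t),np.sin(t)])
    print('A low',np.array([Y,Z])-26*n,'B top',np.array([Y,Z])+84*D,'B low',np.array([Y,Z])-26*n+84*D)
q=np.array([Y,Z])+77*D
print([w2p(w,rk(x,*q)) for x in (-29,29)])
```

```text
[106.04298263  73.82923296] 2.066029725793249 [ 0.25549326  1.66369734 -1.37140652 -0.63471717  1.47933944]
A low [105.10565123  47.84613442] B top [22.09758734 76.85753438] B low [21.16025594 50.87443584]
[106.04299164  73.82914751] 2.0661851032978635 [ 0.25548201  1.66367973 -1.37140812 -0.63468424  1.47937383]
A low [105.10558979  47.84605151] B top [22.09760457 76.85767657] B low [21.16020271 50.87458057]
[(np.float64(213.22749425298477), np.float64(185.1973827441442)), (np.float64(288.20686808307164), np.float64(185.0610490771331))]
```

The soap now lies flat across the divider tops (z 52–78, y' 22–106). I'll try a small‑patch light grip on its B end so gravity swings it to hang vertical.

>>> servo_tool(plan=[[[-0.0013, -0.0025, -0.04, 0, 0.0854], [0, 0, -0.04, 0, 0.0854], [0, 0, -0.03, 0, 0.08], [0, 0, -0.014, 0, 0.07], [0, 0, 0, 0, 0.062], [0, 0, 0, 0, 0.059], [0, 0, 0, 0, 0.0585], [0, 0, 0, 0, 0.058]]], force=20)

```text
time: 23.0
tool_pos: [680.2, -24.2, 142.8]
tcp_rot: [179.8, -0.0, 81.5]
ft_force: [0.9, -0.8, 0.3]
finger_gap: 58.3
grip_force: 1.1
```

>>> servo_tool(plan=[[[0, 0, 0, 0, 0.058], [0, 0, 0, 0, 0.058]]])

```text
time: 23.2
tool_pos: [679.6, -24.2, 141.5]
tcp_rot: [179.9, -0.0, 81.5]
ft_force: [1.0, -0.4, 2.1]
finger_gap: 57.9
grip_force: 1.2
```

>>> servo_tool(plan=[[[0, 0, 0, 0, 0.0578], [0, 0, 0, 0, 0.0578]]])

```text
time: 23.4
tool_pos: [679.6, -24.3, 141.3]
tcp_rot: [179.9, -0.0, 81.5]
ft_force: [2.7, -0.5, 3.6]
finger_gap: 57.7
grip_force: 3.0
```

>>> servo_tool(plan=[[[0, 0, 0, 0, 0.0576], [0, 0, 0, 0, 0.0576]]])

```text
time: 23.6
tool_pos: [679.6, -24.3, 141.4]
tcp_rot: [179.9, -0.0, 81.5]
ft_force: [2.4, -1.2, 6.6]
finger_gap: 57.8
grip_force: 5.2
```

Fine grip control works (about 5 N). I'll lift slowly.

>>> servo_tool(plan=[[[0, 0, 0.01, 0, 0.0576], [0, 0, 0.01, 0, 0.0576], [0, 0, 0.01, 0, 0.0576], [0, 0, 0.01, 0, 0.0576], [0, 0, 0.01, 0, 0.0576], [0, 0, 0.01, 0, 0.0576], [0, 0, 0.01, 0, 0.0576], [0, 0, 0.01, 0, 0.0576], [0, 0, 0, 0, 0.0576], [0, 0, 0, 0, 0.0576]]])

```text
time: 24.6
tool_pos: [679.0, -24.1, 220.6]
tcp_rot: [180.0, -0.0, 81.5]
ft_force: [0.6, 0.8, -1.6]
finger_gap: 58.0
grip_force: 4.5
```

```bash
cat >> h.py <<'E'
def prof(w,u,a=0,b=384,th=30):
    F=w['frame'].astype(int); c=F[:,u-6:u+6].mean(1); e=np.abs(np.diff(c,axis=0)).sum(1)
    return [(v,int(e[v]),c[min(v+2,383)].round().astype(int).tolist()) for v in range(a,b-1) if e[v]>th and e[v]==e[max(0,v-2):v+3].max()]
E
python3 - <<'E'
from h import *
s=sense();print(s['tool_pos'],s['ft_force'],s['grip_force'],s['finger_gap'])
w=snap('wrist','w13')
print(prof(w,256)); row=w['frame'].astype(int)
for v in (250,300,350): 
    er=np.abs(np.diff(row[v],axis=0)).sum(1);print(v,[(x,int(er[x])) for x in range(100,400) if er[x]>70])
E
```

```text
[679.03008031 -24.11790162 220.61807518] [ 0.62135453  0.8186286  -1.59098779] 4.505312964320183 58.02262559302015
[(51, 65, [68, 105, 132]), (63, 74, [35, 50, 82]), (78, 39, [38, 56, 93]), (157, 138, [92, 110, 123]), (185, 33, [54, 84, 115]), (225, 34, [92, 108, 123]), (276, 123, [156, 183, 197]), (301, 208, [22, 30, 47]), (306, 30, [34, 50, 82]), (359, 132, [98, 151, 191]), (381, 132, [35, 43, 49])]
250 [(312, 148), (362, 109), (363, 103), (366, 174)]
300 [(133, 163), (134, 180), (147, 111), (162, 108), (186, 269), (187, 86), (192, 78), (308, 71), (313, 115), (314, 223), (315, 83), (338, 95), (353, 101), (366, 74), (368, 184), (369, 72)]
350 [(171, 219), (172, 169), (227, 250), (228, 117), (277, 147), (278, 161), (328, 178), (329, 180)]
```

```bash
cat >> h.py <<'E'
from scipy.optimize import least_squares
def fit(w,vs,ls=(0,28,56,84),x0=(100,80,.5)):
    def f(p):
        Y,Z,t=p; D=np.array([-np.cos(t),np.sin(t)])
        return [w2p(w,rk(0,*(np.array([Y,Z])+l*D)))[1]-v for l,v in zip(ls,vs)]
    o=least_squares(f,x0);Y,Z,t=o.x;D=np.array([-np.cos(t),np.sin(t)])
    print('A top',o.x[:2].round(1),'deg',np.degrees(t).round(1),'B top',(o.x[:2]+84*D).round(1),o.fun.round(2)); return o.x
E
python3 - <<'E'
from h import *
w=load('w13')
for x0 in [(100,150,.1),(80,110,.8),(50,90,1.3)]:
    fit(w,(157,185,225,301),x0=x0); fit(w,(157,185,225),ls=(0,28,56),x0=x0)
E
```

```text
A top [ 75.  151.7] deg 83.1 B top [ 65.  235.1] [ 0.52 -1.03  0.62 -0.11]
A top [ 71.  129.8] deg 77.8 B top [ 53.3 211.9] [ 0. -0.  0.]
A top [ 75.  151.7] deg 83.1 B top [ 65.  235.1] [ 0.52 -1.03  0.62 -0.11]
A top [ 71.  129.8] deg 77.8 B top [ 53.3 211.9] [ 0. -0.  0.]
A top [ 75.  151.7] deg 83.1 B top [ 65.  235.1] [ 0.52 -1.03  0.62 -0.11]
A top [ 71.  129.8] deg 77.8 B top [ 53.3 211.9] [0. 0. 0.]
```

```bash
cat >> h.py <<'E'
def fitw(w,vs,ls,wid,lw,x0=(80,110,.8)):
    def f(p):
        Y,Z,t=p; D=np.array([-np.cos(t),np.sin(t)]);q=lambda l:np.array([Y,Z])+l*D
        r=[w2p(w,rk(0,*q(l)))[1]-v for l,v in zip(ls,vs)]
        return r+[abs(w2p(w,rk(29,*q(lw)))[0]-w2p(w,rk(-29,*q(lw)))[0])-wid]
    o=least_squares(f,x0);Y,Z,t=o.x;D=np.array([-np.cos(t),np.sin(t)])
    print('A top',o.x[:2].round(1),'deg',np.degrees(t).round(1),'B top',(o.x[:2]+84*D).round(1),o.fun.round(2)); return o.x
E
python3 - <<'E'
from h import *
w=load('w13')
F=w['frame'].astype(int)
for v in (165,180,200,270,295):
    er=np.abs(np.diff(F[v],axis=0)).sum(1);print(v,[(x,int(er[x])) for x in range(150,360) if er[x]>60])
for x0 in [(100,150,.1),(80,110,.8)]:
    fitw(w,(157,185,225,301),(0,28,56,84),127,84,x0)
E
```

```text
165 [(183, 121), (190, 104), (195, 97), (198, 90), (199, 66), (201, 168), (297, 91), (307, 238), (358, 223)]
180 [(198, 75), (199, 67), (306, 268), (358, 86), (359, 135)]
200 [(194, 194), (305, 243), (359, 63)]
270 [(152, 89), (153, 159), (154, 120), (162, 90), (174, 112), (185, 177), (315, 151), (316, 73), (326, 112), (338, 76), (346, 109), (347, 151), (348, 128)]
295 [(150, 90), (164, 92), (187, 295), (190, 61), (192, 74), (309, 73), (313, 262), (314, 113), (336, 116), (350, 86)]
A top [66.6 89. ] deg 52.1 B top [ 15.  155.3] [-6.09  4.91 11.07 -9.46  2.43]
A top [66.6 89. ] deg 52.1 B top [ 15.  155.3] [-6.09  4.91 11.07 -9.46  2.43]
```

Run:
```python
from h import *
w=load('w13')
x=fitw(w,(157,185,225,276),(0,28,56,84),130,84)
Y,Z,t=x;n=np.array([np.sin(t),np.cos(t)]);D=np.array([-np.cos(t),np.sin(t)])
print('row of B far corner',w2p(w,rk(0,*(x[:2]+84*D-26*n)))[1],'A low',x[:2]-26*n,'centre',x[:2]+42*D-13*n)
```

```text
A top [62.3 79.7] deg 61.9 B top [ 22.7 153.9] [-1.72  2.08  0.99 -1.29  0.3 ]
row of B far corner 302.50146785219135 A low [39.32377513 67.50104788] centre [ 31.01942836 110.67555222]
```

Soap 2 is hanging from its B end at 62°, and its A end is right above bay +46. I'll lower A into the bay and swing it upright against the +y divider.

>>> servo_tool(plan=[[[0, 0, -0.01, 0, 0.0576], [0, 0, -0.01, 0, 0.0576], [0, 0.002, -0.01, 0, 0.0576], [0, 0.001, -0.01, 0, 0.0576], [0.0004, 0.003, -0.001, 0, 0.0576], [0.0004, 0.003, -0.001, 0, 0.0576], [0.0006, 0.004, -0.001, 0, 0.0576], [0.0006, 0.004, -0.002, 0, 0.0576], [0, 0, 0, 0, 0.0576], [0, 0, 0, 0, 0.0576]]])

```text
time: 25.65
tool_pos: [681.0, -6.9, 175.5]
tcp_rot: [180.0, 0.0, 81.6]
ft_force: [-0.1, -0.8, -0.7]
finger_gap: 57.5
grip_force: 4.8
```

>>> servo_tool(plan=[[[0.0006, 0.004, -0.002, 0, 0.0576], [0.0006, 0.004, -0.002, 0, 0.0576], [0.0005, 0.003, -0.002, 0, 0.0576], [0.0004, 0.003, -0.002, 0, 0.0576], [0, 0, 0, 0, 0.0576], [0, 0, 0, 0, 0.0576]]])

```text
time: 26.25
tool_pos: [682.8, 7.1, 167.1]
tcp_rot: [-180.0, 0.0, 81.5]
ft_force: [0.5, -0.3, -0.7]
finger_gap: 58.1
grip_force: 4.8
```

Run:
```python
from h import *
s=sense();print(s['tool_pos'],s['ft_force'],s['grip_force'],s['finger_gap'])
w=snap('wrist','w14');print(prof(w,256,100))
```

```text
[682.84755762   7.0582186  167.05576511] [ 0.48306358 -0.32812094 -0.71606483] 4.821281433105469 58.077639472836864
[(114, 99, [22, 33, 50]), (121, 43, [37, 56, 94]), (215, 47, [46, 70, 95]), (238, 32, [75, 88, 100]), (272, 52, [125, 145, 156]), (275, 63, [155, 182, 194]), (279, 30, [172, 202, 216]), (313, 212, [22, 31, 48]), (345, 31, [26, 38, 60])]
```

```bash
cat >> h.py <<'E'
def fitup(w,vs,x0=(60,20,1.3)):  # rows of sleeve 28,56, B edge, B far edge
    def f(p):
        Y,Z,t=p; D=np.array([-np.cos(t),np.sin(t)]);n=np.array([np.sin(t),np.cos(t)]);A=np.array([Y,Z])
        return [w2p(w,rk(0,*q))[1]-v for q,v in zip((A+28*D,A+56*D,A+84*D,A+84*D-26*n),vs) if v]
    o=least_squares(f,x0);Y,Z,t=o.x;A=o.x[:2];D=np.array([-np.cos(t),np.sin(t)]);n=np.array([np.sin(t),np.cos(t)])
    print('deg',np.degrees(t).round(1),'A top',A.round(1),'A low',(A-26*n).round(1),'B top',(A+84*D).round(1),'ctr',(A+42*D-13*n).round(1),o.fun.round(2)); return o.x
E
python3 - <<'E'
from h import *
fitup(load('w14'),(215,238,274,313))
E
```

```text
deg 80.4 A top [63.4  8.1] A low [37.8  3.7] B top [49.4 90.9] ctr [43.6 47.3] [-0.99  1.7  -0.84  0.13]
```

About 80° and standing in bay +46. I'll release so it rights itself.

>>> servo_tool(plan=[[[0, 0, 0, 0, 0.058], [0, 0, 0, 0, 0.0585], [0, 0, 0, 0, 0.06], [0, 0, 0, 0, 0.065], [0, 0, 0, 0, 0.075], [0, 0, 0, 0, 0.0854], [0, 0, 0, 0, 0.0854], [0, 0, 0.03, 0, 0.0854], [0, 0, 0.03, 0, 0.0854], [0, 0, 0.04, 0, 0.0854]]])

```text
time: 27.3
tool_pos: [682.0, 7.0, 266.2]
tcp_rot: [-179.8, 0.0, 81.5]
ft_force: [1.0, -0.7, -0.4]
finger_gap: 85.6
grip_force: 0.0
```

>>> servo_tool(plan=[[[0, 0, 0, 0, 0.0854], [0, 0, 0, 0, 0.0854], [0, 0, 0, 0, 0.0854]]])

```text
time: 27.6
tool_pos: [682.4, 6.9, 265.9]
tcp_rot: [-179.9, 0.0, 81.5]
ft_force: [0.1, -0.5, -0.5]
finger_gap: 85.3
grip_force: 0.0
```

Run:
```python
from h import *
s=sense();print(s['tool_pos'])
w=snap('wrist','w15');u=int(w2p(w,rk(0,46,96))[0]);print(u,prof(w,u,100))
print('pred rows B+',w2p(w,rk(0,59,96)),'B-',w2p(w,rk(0,33,96)))
v=int(w2p(w,rk(0,46,96))[1]);er=np.abs(np.diff(w['frame'].astype(int)[v],axis=0)).sum(1);print(v,[(x,int(er[x])) for x in range(150,360) if er[x]>70], w2p(w,rk(-29,46,96))[0],w2p(w,rk(29,46,96))[0])
```

```text
[682.42973615   6.92828623 265.94444132]
254 [(106, 99, [22, 30, 47]), (174, 48, [42, 65, 88]), (180, 36, [69, 84, 96]), (190, 133, [137, 161, 177]), (223, 183, [34, 51, 85]), (236, 31, [22, 34, 54]), (344, 41, [38, 55, 92]), (350, 122, [95, 148, 188]), (382, 114, [33, 41, 47])]
pred rows B+ (np.float64(254.42981529129557), np.float64(194.80460107509597)) B- (np.float64(254.27314846563428), np.float64(227.95627701628428))
211 [(209, 174), (212, 297), (213, 122), (289, 225), (290, 128), (298, 76), (299, 151), (345, 151), (346, 72), (348, 168), (349, 84)] 215.00879140903115 293.71155728992755
```

Soap 2 stands upright in bay +46: its top face spans rows 190–223, against 195–228 predicted. I'll do soap 1 the same way.

>>> servo_tool(plan=[[[-0.0288, -0.0336, -0.008, 0, 0.0854], [-0.0288, -0.0336, -0.008, 0, 0.0854], [-0.0288, -0.0336, -0.008, 0, 0.0854], [-0.0288, -0.0336, -0.008, 0, 0.0854], [-0.0288, -0.0336, -0.008, 0, 0.0854], [-0.0288, -0.0336, -0.008, 0, 0.0854], [-0.0288, -0.0336, -0.008, 0, 0.0854], [-0.0288, -0.0336, -0.008, 0, 0.0854], [0, 0, 0, 0, 0.0854], [0, 0, 0, 0, 0.0854]]])

```text
time: 28.65
tool_pos: [451.4, -262.0, 201.8]
tcp_rot: [-179.9, -0.1, 81.4]
ft_force: [-0.3, 0.2, 0.3]
finger_gap: 85.5
grip_force: 0.0
```

```bash
cat >> h.py <<'E'
def flat(w,z=26):
    f=w['frame'].astype(int);h=cv2.cvtColor(w['frame'],cv2.COLOR_BGR2HSV)
    # white-ish or sleeve pixels in world window -> use low saturation & bright
    m=((h[...,1]<75)&(h[...,2]>70)).astype(np.uint8)
    m=cv2.morphologyEx(m,cv2.MORPH_OPEN,np.ones((3,3)))
    n,l,st,c=cv2.connectedComponentsWithStats(m)
    for i in range(1,n):
        if st[i,4]>250:
            r=cv2.minAreaRect(np.argwhere(l==i)[:,::-1].astype(np.float32)); B=cv2.boxPoints(r)
            print(st[i].tolist(),[p2w(w,u,v,z)[:2].round(1).tolist() for u,v in B])
E
python3 - <<'E'
from h import *
s=sense();print(s['tool_pos'],s['tcp_rot'][2])
w=snap('wrist','w16');flat(w)
u,v=w2p(w,[457,-228,26]);print(u,v);print(prof(w,int(u)))
F=w['frame'].astype(int)
for vv in (int(v)-25,int(v),int(v)+25):
    er=np.abs(np.diff(F[vv],axis=0)).sum(1);print(vv,[(x,int(er[x])) for x in range(150,380) if er[x]>60])
E
```

```text
[ 451.35359203 -262.04676308  201.82309442] 81.37300059727082
[209, 98, 83, 41, 3290] [[432.9, -184.4], [488.1, -192.7], [485.1, -219.6], [427.9, -210.9]]
[213, 181, 77, 33, 2507] [[424.9, -242.2], [480.1, -250.5], [477.2, -275.3], [420.3, -266.8]]
[311, 261, 113, 94, 3308] [[474.3, -336.3], [555.5, -311.6], [578.2, -381.2], [491.6, -411.2]]
253.38484330779207 155.60627618841545
[(89, 66, [64, 99, 124]), (98, 104, [131, 154, 169]), (115, 59, [99, 117, 133]), (139, 31, [59, 92, 127]), (168, 48, [84, 134, 186]), (179, 72, [144, 176, 194]), (382, 151, [34, 43, 51])]
130 [(298, 123), (308, 133), (309, 65), (312, 69), (313, 141)]
155 [(150, 74), (163, 118), (171, 82), (241, 133), (243, 73), (266, 61), (291, 125), (311, 154), (315, 212)]
180 [(150, 194), (209, 134), (211, 65), (312, 62), (314, 71), (317, 129), (318, 82)]
```

>>> servo_tool(plan=[[[-0.0027, -0.01, -0.03, 0, 0.0854], [0, 0, -0.04, 0, 0.0854], [0, 0, -0.03, 0, 0.08], [0, 0, -0.0125, 0, 0.07], [0, 0, 0, 0, 0.064], [0, 0, 0, 0, 0.06], [0, 0, 0, 0, 0.0585], [0, 0, 0, 0, 0.058], [0, 0, 0, 0, 0.0576], [0, 0, 0, 0, 0.0576]]])

```text
time: 29.7
tool_pos: [451.1, -272.7, 92.4]
tcp_rot: [179.8, 0.1, 81.5]
ft_force: [2.1, -0.1, 5.2]
finger_gap: 57.9
grip_force: 3.3
```

>>> servo_tool(plan=[[[0, 0, 0, 0, 0.0576], [0, 0, 0, 0, 0.0576], [0, 0, 0, 0, 0.0576]]])

```text
time: 30.0
tool_pos: [451.0, -272.7, 92.0]
tcp_rot: [179.8, 0.1, 81.5]
ft_force: [3.7, -1.4, 4.9]
finger_gap: 57.3
grip_force: 3.9
```

>>> servo_tool(plan=[[[0, 0, 0.008, 0, 0.0575], [0, 0, 0.01, 0, 0.0575], [0, 0, 0.01, 0, 0.0575], [0, 0, 0.01, 0, 0.0575], [0, 0, 0.01, 0, 0.0575], [0, 0, 0.01, 0, 0.0575], [0, 0, 0.01, 0, 0.0575], [0, 0, 0.01, 0, 0.0575], [0, 0, 0.01, 0, 0.0575], [0, 0, 0.01, 0, 0.0575]]])

```text
time: 31.0
tool_pos: [449.9, -272.0, 189.8]
tcp_rot: [180.0, 0.0, 81.5]
ft_force: [-0.1, -0.3, 0.5]
finger_gap: 57.6
grip_force: 0.0
```

>>> servo_tool(plan=[[[0, 0, 0.01, 0, 0.0575], [0, 0, 0.01, 0, 0.0575], [0, 0, 0.01, 0, 0.0575], [0, 0, 0.01, 0, 0.0575], [0, 0, 0, 0, 0.0575], [0, 0, 0, 0, 0.0575]]])

```text
time: 31.6
tool_pos: [449.9, -272.0, 229.0]
tcp_rot: [180.0, 0.0, 81.5]
ft_force: [0.9, -0.4, -0.5]
finger_gap: 57.4
grip_force: 0.0
```

Run:
```python
from h import *
s=sense();print(s['tool_pos'],s['ft_force'],s['grip_force'])
w=snap('wrist','w17');print(prof(w,250,60))
F=w['frame'].astype(int)
for vv in (200,220,240,260,280,300):
    er=np.abs(np.diff(F[vv],axis=0)).sum(1);print(vv,[(x,int(er[x])) for x in range(150,380) if er[x]>60])
```

```text
[ 449.94968265 -271.97502759  228.96071839] [ 0.88925084 -0.4084144  -0.48005745] 0.0
[(102, 44, [64, 97, 122]), (148, 67, [92, 143, 181]), (210, 73, [53, 79, 99]), (226, 61, [103, 122, 135]), (256, 43, [79, 126, 173]), (286, 61, [133, 158, 180]), (310, 42, [86, 130, 163]), (382, 165, [32, 42, 50])]
200 [(162, 74), (163, 89), (166, 171), (312, 156), (315, 127), (316, 81)]
220 [(167, 128), (168, 84), (171, 136), (214, 144), (282, 102), (311, 66), (314, 92), (317, 83), (356, 74)]
240 [(172, 121), (175, 86), (176, 110), (217, 149), (218, 154), (219, 80), (284, 129), (293, 115), (316, 103), (319, 94), (375, 147)]
260 [(167, 129), (179, 78), (185, 121), (186, 172), (217, 107), (219, 69), (288, 123), (314, 126), (315, 76), (322, 72)]
280 [(157, 96), (170, 73), (216, 93), (218, 147), (297, 90), (313, 127), (330, 111), (343, 110)]
300 [(162, 85), (186, 91), (187, 67), (215, 167), (216, 90), (219, 112), (225, 87), (313, 85), (314, 86), (338, 75), (352, 66), (366, 127), (367, 66)]
```

Run:
```python
from h import *
w=load('w17')
for v in (226,256,286,310): print(v,p2w(w,250,v,26).round(1))
for v,a,b in ((240,218,284),(260,217,288),(300,215.5,313.5)): print(p2w(w,a,v,26).round(1),p2w(w,b,v,26).round(1))
flat(w)
```

```text
226 [ 443.8 -302.8   26. ]
256 [ 439.6 -330.9   26. ]
286 [ 435.1 -360.8   26. ]
310 [ 431.3 -386.    26. ]
[ 414.5 -311.7   26. ] [ 470.8 -320.    26. ]
[ 410.2 -330.5   26. ] [ 472.1 -339.7   26. ]
[ 401.6 -370.7   26. ] [ 490.6 -383.9   26. ]
[490, 157, 22, 56, 900] [[641.6, -272.2], [658.1, -274.7], [662.3, -322.4], [644.8, -319.8]]
[218, 216, 67, 42, 2481] [[417.0, -293.1], [472.8, -297.4], [470.7, -333.2], [412.8, -328.9]]
[316, 238, 90, 58, 2462] [[495.6, -328.8], [563.0, -319.8], [574.2, -374.0], [503.3, -384.7]]
[306, 258, 12, 58, 301] [[486.7, -340.3], [494.9, -341.0], [492.5, -400.6], [483.8, -399.9]]
[225, 286, 63, 26, 1421] [[411.8, -360.3], [467.7, -364.4], [466.2, -388.9], [408.9, -384.7]]
```

The grip slipped and soap 1 tumbled. It now lies flat at about (441,−345), yaw 85.7°, close to the jar. I'll carry it, firmly held and flat, to clear space and retry with a slightly stronger grip.

>>> servo_tool(plan=[[[-0.007, -0.039, 0, 4.2, 0.075], [0, 0, -0.04, 0, 0.075], [0, 0, -0.04, 0, 0.075], [0, 0, -0.04, 0, 0.075], [0, 0, -0.028, 0, 0.075], [0, 0, 0, 0, 0.075], [0, 0, 0, 0, 0.075], [0, 0, 0, 0, 0.05], [0, 0, 0, 0, 0.05], [0, 0, 0, 0, 0.05]]], force=25)

```text
time: 32.65
tool_pos: [444.2, -312.0, 83.3]
tcp_rot: [179.8, 0.1, 85.7]
ft_force: [0.3, 0.2, 7.7]
finger_gap: 57.3
grip_force: 27.7
```

>>> servo_tool(plan=[[[0, 0, 0, 0, 0.05], [0, 0, 0, 0, 0.05], [0, 0, 0.02, 0, 0.05], [0, 0, 0.03, 0, 0.05], [0, 0, 0.03, 0, 0.05], [0.0045, 0.0335, 0, -0.6, 0.05], [0.0045, 0.0335, 0, -0.6, 0.05], [0.0045, 0.0335, 0, -0.6, 0.05], [0.0045, 0.0335, 0, -0.6, 0.05], [0.0045, 0.0335, 0, -0.6, 0.05]]])

```text
time: 33.65
tool_pos: [465.6, -142.2, 161.7]
tcp_rot: [179.9, 0.0, 82.7]
ft_force: [0.5, 0.5, -2.6]
finger_gap: 57.2
grip_force: 27.5
```

>>> servo_tool(plan=[[[0.0045, 0.0335, 0, -0.6, 0.05], [0.005, 0.034, 0, -0.6, 0.05], [0, 0, 0, 0, 0.05], [0, 0, -0.03, 0, 0.05], [0, 0, -0.03, 0, 0.05], [0, 0, -0.018, 0, 0.05], [0, 0, 0, 0, 0.05], [0, 0, 0, 0, 0.05]]])

```text
time: 34.45
tool_pos: [474.9, -76.5, 83.1]
tcp_rot: [180.0, 0.0, 81.5]
ft_force: [-0.2, -0.3, -1.9]
finger_gap: 57.4
grip_force: 31.3
```

>>> servo_tool(plan=[[[0, 0, 0, 0, 0.0854], [0, 0, 0, 0, 0.0854], [0, 0, 0, 0, 0.0854], [0, 0, 0.04, 0, 0.0854], [0, 0, 0.04, 0, 0.0854], [-0.005, -0.034, 0.04, 0, 0.0854], [-0.005, -0.034, 0, 0, 0.0854], [0, 0, 0, 0, 0.0854], [0, 0, 0, 0, 0.0854]]])

```text
time: 35.35
tool_pos: [464.9, -142.5, 200.8]
tcp_rot: [180.0, -0.0, 81.4]
ft_force: [0.1, 0.9, -0.0]
finger_gap: 85.3
grip_force: 0.0
```

Run:
```python
from h import *
s=sense();print(s['tool_pos'],s['tcp_rot'][2],s['time'])
w=snap('wrist','w18');flat(w)
u,v=w2p(w,[470,-110,26]);print(u,v);print(prof(w,int(u),40))
```

```text
[ 464.92944504 -142.53361022  200.82026339] 81.4167314809033 35.35
[210, 98, 83, 41, 3344] [[442.7, -91.7], [447.7, -65.2], [502.6, -73.5], [499.6, -100.2]]
[213, 181, 77, 33, 2518] [[439.0, -122.7], [493.9, -130.9], [491.1, -155.7], [434.5, -147.2]]
[65, 233, 75, 15, 884] [[315.7, -156.3], [319.6, -145.7], [374.9, -156.6], [371.7, -167.4]]
[484, 302, 28, 40, 791] [[641.0, -257.3], [663.0, -260.6], [666.4, -300.6], [643.5, -297.2]]
[320, 371, 38, 13, 348] [[501.2, -308.7], [533.8, -313.6], [533.1, -327.2], [500.1, -322.3]]
252.36849554342376 157.7948430253228
[(89, 58, [58, 88, 111]), (97, 99, [112, 132, 142]), (100, 51, [144, 172, 182]), (115, 56, [94, 111, 125]), (138, 30, [55, 87, 121]), (167, 45, [76, 122, 169]), (179, 83, [141, 169, 183]), (382, 150, [31, 39, 46])]
```

>>> servo_tool(plan=[[[0, -0.009, -0.03, 0, 0.0854], [0, 0, -0.04, 0, 0.0854], [0, 0, -0.03, 0, 0.08], [0, 0, -0.0135, 0, 0.07], [0, 0, 0, 0, 0.064], [0, 0, 0, 0, 0.06], [0, 0, 0, 0, 0.0585], [0, 0, 0, 0, 0.058], [0, 0, 0, 0, 0.0576], [0, 0, 0, 0, 0.0576]]], force=20)

```text
time: 36.4
tool_pos: [466.4, -151.5, 89.1]
tcp_rot: [179.8, 0.0, 81.5]
ft_force: [-1.0, 2.4, 6.5]
finger_gap: 57.8
grip_force: 6.8
```

>>> servo_tool(plan=[[[0, 0, 0, 0, 0.0574], [0, 0, 0, 0, 0.0574], [0, 0, 0, 0, 0.0574]]])

```text
time: 36.7
tool_pos: [466.4, -151.5, 89.2]
tcp_rot: [179.8, 0.0, 81.5]
ft_force: [-2.1, 1.6, 6.4]
finger_gap: 57.5
grip_force: 9.3
```

>>> servo_tool(plan=[[[0, 0, 0.005, 0, 0.0574], [0, 0, 0.005, 0, 0.0574], [0, 0, 0, 0, 0.0574]]])

```text
time: 37.0
tool_pos: [465.7, -151.5, 98.4]
tcp_rot: [179.9, 0.0, 81.5]
ft_force: [0.2, 0.1, -2.2]
finger_gap: 57.3
grip_force: 8.9
```

>>> servo_tool(plan=[[[0, 0, 0.01, 0, 0.0575], [0, 0, 0.01, 0, 0.0575], [0, 0, 0.01, 0, 0.0575], [0, 0, 0.01, 0, 0.0575], [0, 0, 0.01, 0, 0.0575], [0, 0, 0.01, 0, 0.0575], [0, 0, 0.01, 0, 0.0575], [0, 0, 0.01, 0, 0.0575], [0, 0, 0, 0, 0.0575], [0, 0, 0, 0, 0.0575]]])

```text
time: 38.0
tool_pos: [465.2, -151.2, 177.4]
tcp_rot: [180.0, 0.0, 81.5]
ft_force: [0.6, 0.3, -1.6]
finger_gap: 57.7
grip_force: 7.2
```

Run:
```python
from h import *
s=sense();print(s['tool_pos'],s['ft_force'],s['grip_force'],s['finger_gap'])
w=snap('wrist','w19');print(prof(w,250,40))
F=w['frame'].astype(int)
for vv in (190,280,300):
    er=np.abs(np.diff(F[vv],axis=0)).sum(1);print(vv,[(x,int(er[x])) for x in range(150,380) if er[x]>60])
```

```text
[ 465.24574985 -151.1793484   177.41627247] [ 0.55626305  0.33174755 -1.60647602] 7.247305735945702 57.696873244030485
[(104, 41, [63, 95, 120]), (133, 45, [104, 122, 138]), (172, 30, [58, 90, 124]), (225, 40, [94, 112, 126]), (282, 63, [134, 157, 170]), (295, 55, [82, 126, 160]), (382, 163, [33, 44, 50])]
190 [(186, 129), (308, 120)]
280 [(157, 102), (170, 98), (185, 157), (250, 143), (255, 106), (315, 170), (330, 102), (343, 87), (355, 255), (356, 109)]
300 [(162, 78), (186, 202), (187, 139), (312, 156), (313, 89), (314, 63), (338, 122), (352, 63), (366, 232), (367, 90)]
```

```bash
cat >> h.py <<'E'
X0=[0.]
def rk(x,y,z): p=C+ux*(x+X0[0])+uy*y; return np.array([p[0],p[1],z])
def hang(w,vs,ls=(0,28,56,84,-1),x0=None):
    s=sense()['tool_pos'];X0[0]=ux@(s[:2]-C);yp=uy@(s[:2]-C)
    def f(p):
        Y,Z,t=p; D=np.array([-np.cos(t),np.sin(t)]);n=np.array([np.sin(t),np.cos(t)]);B=np.array([Y,Z])
        return [w2p(w,rk(0,*(B+(l-84)*D if l>=0 else B-26*n)))[1]-v for l,v in zip(ls,vs)]+[.2*(Y-yp-2),.2*(Z-s[2]+67)]
    o=least_squares(f,[yp,s[2]-70,.8]);Y,Z,t=o.x
    print('deg',np.degrees(t).round(1),'Btop rel tcp',(Y-yp).round(1),(Z-s[2]).round(1),'tcp x,y rack',X0[0].round(1),yp.round(1),o.fun.round(1))
E
python3 -c "
from h import *
hang(load('w19'),(133,172,225,282,295))"
```

```text
deg 46.3 Btop rel tcp -0.8 -64.1 tcp x,y rack -193.0 -136.1 [-1.2  2.4 -1.2 -0.2  0.2 -0.6  0.6]
```

>>> servo_tool(plan=[[[0, 0, 0.01, 0, 0.0576], [0, 0, -0.01, 0, 0.0577], [0, 0, 0.01, 0, 0.0577], [0, 0, -0.01, 0, 0.0577], [0, 0, 0.01, 0, 0.0577], [0, 0, 0, 0, 0.0577]]])

```text
time: 38.65
tool_pos: [465.5, -151.3, 188.2]
tcp_rot: [179.9, 0.0, 81.5]
ft_force: [0.7, -0.4, -0.5]
finger_gap: 57.5
grip_force: 4.3
```

Run:
```python
from h import *
s=sense();print(s['tool_pos'],s['ft_force'],s['grip_force'],s['finger_gap'])
w=snap('wrist','w20');print(prof(w,250,40))
```

```text
[ 465.51629244 -151.28241003  188.23195558] [ 0.73213749 -0.43603934 -0.54971905] 4.293262213468552 57.54810758067088
[(117, 33, [63, 96, 121]), (174, 41, [85, 100, 113]), (277, 47, [106, 124, 136]), (281, 53, [153, 180, 194]), (311, 77, [84, 129, 164]), (382, 165, [34, 44, 52])]
```

```bash
python3 -c "
from h import *
hang(load('w20'),(174,279,311),(0,84,-1))
print(rk(0,0,0))
X0[0]=0
for y in (-13,10): print(rk(0,y,0))"
```

```text
deg 69.3 Btop rel tcp -2.0 -69.3 tcp x,y rack -192.4 -136.3 [-0.2 -0.3  0.4 -0.8 -0.5]
[485.74734089 -16.52943018   0.        ]
[674.076 -57.857   0.   ]
[677.48 -35.11   0.  ]
```

>>> servo_tool(plan=[[[0, 0, 0.008, 0, 0.0576], [0, 0, 0.012, 0, 0.0576], [0, 0, 0.015, 0, 0.0576], [0.007, 0.0034, 0.012, 0, 0.0576], [0.015, 0.007, 0, 0, 0.0576], [0.022, 0.01, 0, 0, 0.0576], [0.026, 0.012, 0, 0, 0.0576], [0.026, 0.012, 0, 0, 0.0576], [0.026, 0.012, 0, 0, 0.0576], [0.026, 0.012, 0, 0, 0.0576]]])

```text
time: 39.7
tool_pos: [614.9, -81.8, 235.4]
tcp_rot: [179.9, -0.0, 81.5]
ft_force: [-0.4, 0.0, -1.3]
finger_gap: 57.7
grip_force: 4.9
```

>>> servo_tool(plan=[[[0.022, 0.01, 0, 0, 0.0576], [0.019, 0.009, 0, 0, 0.0576], [0.013, 0.006, 0, 0, 0.0576], [0.007, 0.003, 0, 0, 0.0576], [0, 0, 0, 0, 0.0576], [0, 0, 0, 0, 0.0576]]])

```text
time: 40.3
tool_pos: [674.0, -54.8, 234.4]
tcp_rot: [-180.0, 0.0, 81.5]
ft_force: [0.9, -0.3, -1.1]
finger_gap: 57.8
grip_force: 4.9
```

Run:
```python
from h import *
s=sense();print(s['tool_pos'],s['ft_force'],s['grip_force'],s['finger_gap'])
w=snap('wrist','w21');print(prof(w,250,140))
```

```text
[673.97299417 -54.8107125  234.44009531] [ 0.9177831  -0.33192555 -1.11722057] 4.911421090364456 57.80756099316723
[(147, 102, [22, 31, 48]), (172, 77, [84, 100, 113]), (276, 46, [106, 125, 142]), (281, 65, [155, 181, 195]), (310, 177, [29, 42, 68]), (318, 138, [87, 134, 170]), (382, 123, [29, 33, 40])]
```

>>> servo_tool(plan=[[[0, 0, -0.01, 0, 0.0576], [0, 0, -0.012, 0, 0.0576], [0, 0, -0.012, 0, 0.0576], [0, 0, -0.01, 0, 0.0576], [0, 0, -0.007, 0, 0.0576], [0.0005, 0.003, -0.003, 0, 0.0576], [0.0005, 0.003, -0.003, 0, 0.0576], [0.0005, 0.003, -0.003, 0, 0.0576], [0.0005, 0.003, -0.003, 0, 0.0576], [0, 0, 0, 0, 0.0576]]])

```text
time: 41.35
tool_pos: [675.7, -42.4, 170.0]
tcp_rot: [-179.9, -0.0, 81.5]
ft_force: [0.3, -0.7, -0.6]
finger_gap: 57.7
grip_force: 0.0
```

>>> servo_tool(plan=[[[0.0005, 0.003, -0.002, 0, 0.0576], [0.0005, 0.002, -0.001, 0, 0.0576], [0, 0, 0, 0, 0.0576], [0, 0, 0, 0, 0.0576]]])

```text
time: 41.75
tool_pos: [677.2, -37.6, 168.1]
tcp_rot: [-180.0, -0.0, 81.5]
ft_force: [0.1, -0.3, -1.0]
finger_gap: 57.8
grip_force: 0.0
```

Run:
```python
from h import *
s=sense();print(s['tool_pos'],s['ft_force'],s['grip_force'],s['finger_gap'])
w=snap('wrist','w22');print(prof(w,250,140));print(prof(load('w14'),256,140))
```

```text
[677.16160707 -37.59171211 168.12774395] [ 0.09797313 -0.32012743 -1.04594016] 0.0 57.79134238144014
[(143, 56, [70, 89, 108]), (154, 50, [99, 118, 134]), (211, 119, [33, 47, 72]), (216, 31, [23, 34, 54]), (226, 98, [80, 92, 99]), (243, 107, [113, 132, 145]), (246, 52, [139, 165, 187]), (291, 55, [84, 133, 184]), (337, 64, [132, 161, 186]), (374, 175, [21, 30, 44])]
[(215, 47, [46, 70, 95]), (238, 32, [75, 88, 100]), (272, 52, [125, 145, 156]), (275, 63, [155, 182, 194]), (279, 30, [172, 202, 216]), (313, 212, [22, 31, 48]), (345, 31, [26, 38, 60])]
```

Run:
```python
from h import *
w=load('w22');F=w['frame'].astype(int)
for vv in (250,300,350):
    er=np.abs(np.diff(F[vv],axis=0)).sum(1);print(vv,[(x,int(er[x])) for x in range(120,400) if er[x]>60])
X0[0]=0
```

```text
250 [(189, 129), (191, 85), (195, 116), (222, 187), (288, 147), (306, 93), (314, 153), (315, 92), (384, 67), (385, 132), (389, 188)]
300 [(133, 85), (134, 229), (135, 81), (147, 83), (148, 72), (162, 84), (186, 183), (187, 136), (301, 115), (311, 215), (313, 171), (314, 190), (338, 90), (353, 91), (366, 293), (367, 103), (386, 154), (387, 70), (390, 240)]
350 [(171, 205), (172, 143), (193, 67), (293, 181), (307, 81), (308, 170), (328, 180), (329, 171)]
```

Run:
```python
from h import *
w=load('w22')
for x0 in [(20,60,.1),(15,45,.5),(10,78,0)]: fit(w,(245,291,337,374),x0=x0)
# candidate: A top fixed heights
for Z in (40,52,65,78):
    print(Z,[ (p2w(w,250,v,Z)[:2]-C)@uy for v in (226,245,374)])
```

```text
A top [13.6 79.9] deg -1.2 B top [-70.4  78.2] [-0.41  1.38 -1.52  0.56]
A top [13.6 79.9] deg -1.2 B top [-70.4  78.2] [-0.41  1.38 -1.52  0.56]
A top [13.6 79.9] deg -1.2 B top [-70.4  78.2] [-0.41  1.38 -1.52  0.56]
40 [np.float64(7.09908636471174), np.float64(-5.7825896731467035), np.float64(-108.17842971058491)]
52 [np.float64(12.06772573662645), np.float64(-0.02753476925083234), np.float64(-96.17219454264246)]
65 [np.float64(17.45041838953405), np.float64(6.207108043303057), np.float64(-83.16543977737153)]
78 [np.float64(22.83311104244167), np.float64(12.441750855856961), np.float64(-70.15868501210053)]
```

Soap 1 slipped back flat onto the divider tops (y' −70…13, z 52–78), the same situation soap 2 started from. I'll repeat that successful sequence, aiming for bay −46.

>>> servo_tool(plan=[[[0, 0, 0, 0, 0.07], [0, 0, 0, 0, 0.0854], [0, 0, 0, 0, 0.0854], [0, 0, 0.03, 0, 0.0854], [0, 0, 0.04, 0, 0.0854], [0, 0, 0.03, 0, 0.0854], [-0.0058, -0.0388, 0, 0, 0.0854], [-0.0058, -0.0388, 0, 0, 0.0854], [0, 0, 0, 0, 0.0854], [0, 0, 0, 0, 0.0854]]])

```text
time: 42.8
tool_pos: [665.3, -116.3, 268.2]
tcp_rot: [-180.0, -0.0, 81.4]
ft_force: [0.1, 0.2, -0.1]
finger_gap: 85.5
grip_force: 0.0
```

Run:
```python
from h import *
s=sense();t=s['tool_pos'];print(t,s['tcp_rot'][2],'rack',ux@(t[:2]-C),uy@(t[:2]-C))
w=snap('wrist','w23');u=int(w2p(w,rk(0,-50,78))[0]);P=prof(w,u,40);print(u,P)
F=w['frame'].astype(int)
for vv in (100,185):
    er=np.abs(np.diff(F[vv],axis=0)).sum(1);print(vv,[(x,int(er[x])) for x in range(150,360) if er[x]>60])
for v in (79,118,159,194,195,200):print(v,((p2w(w,u,v,78)[:2]-C)@uy).round(1))
print([w2p(w,rk(x,-65,78))for x in (-29,29)])
```

```text
[ 665.29278314 -116.31797191  268.18807644] 81.40813416247897 rack -0.03437763722102005 -72.1181423106688
252 [(42, 103, [66, 78, 88]), (48, 38, [39, 60, 80]), (54, 34, [32, 49, 81]), (66, 33, [34, 51, 84]), (76, 36, [22, 30, 43]), (82, 183, [116, 138, 151]), (108, 45, [120, 142, 155]), (122, 32, [56, 88, 120]), (157, 54, [76, 121, 167]), (162, 54, [142, 171, 186]), (195, 140, [37, 54, 85]), (206, 30, [23, 31, 49]), (230, 31, [31, 48, 79]), (237, 123, [80, 122, 155]), (382, 153, [30, 38, 46])]
100 [(203, 131), (210, 170), (235, 160), (289, 219), (290, 74), (301, 86), (302, 161), (355, 171), (358, 147), (359, 77)]
185 [(206, 69), (208, 84), (280, 112), (281, 154), (298, 183), (359, 103)]
79 14.2
118 -12.7
159 -43.2
194 -71.0
195 -71.8
200 -76.0
[(np.float64(214.98796819401923), np.float64(186.66686760963285)), (np.float64(289.29573187571356), np.float64(186.60858524691116))]
```

>>> servo_tool(plan=[[[-0.005, 0.0005, -0.04, -3.5, 0.0854], [0, 0, -0.04, 0, 0.0854], [0, 0, -0.03, 0, 0.08], [0, 0, -0.0165, 0, 0.07], [0, 0, 0, 0, 0.064], [0, 0, 0, 0, 0.06], [0, 0, 0, 0, 0.0585], [0, 0, 0, 0, 0.058], [0, 0, 0, 0, 0.0576], [0, 0, 0, 0, 0.0576]]])

```text
time: 43.85
tool_pos: [661.9, -115.2, 143.9]
tcp_rot: [179.8, 0.0, 78.0]
ft_force: [2.5, -0.1, 5.1]
finger_gap: 57.7
grip_force: 4.0
```

>>> servo_tool(plan=[[[0, 0, 0, 0, 0.0575], [0, 0, 0, 0, 0.0575], [0, 0, 0, 0, 0.0575]]])

```text
time: 44.15
tool_pos: [661.9, -115.2, 143.9]
tcp_rot: [179.8, 0.0, 78.0]
ft_force: [1.4, 0.4, 7.5]
finger_gap: 57.2
grip_force: 5.0
```

>>> servo_tool(plan=[[[0, 0, 0.01, 0, 0.0575], [0, 0, 0.01, 0, 0.0575], [0, 0, 0.01, 0, 0.0575], [0, 0, 0.01, 0, 0.0575], [0, 0, 0, 0, 0.0575]]])

```text
time: 44.65
tool_pos: [661.5, -115.1, 184.3]
tcp_rot: [179.8, 0.0, 78.0]
ft_force: [0.7, 0.1, -0.2]
finger_gap: 57.6
grip_force: 2.8
```

Run:
```python
from h import *
s=sense();t=s['tool_pos'];print(t,'rack',ux@(t[:2]-C),uy@(t[:2]-C),s['grip_force'],s['ft_force'])
w=snap('wrist','w24');P=prof(w,250,40);print(P)
```

```text
[ 661.54294716 -115.08868588  184.29097218] rack -3.924899749787592 -71.45735415721992 2.7691761589630914 [ 0.72900351  0.05909849 -0.24647584]
[(43, 37, [36, 55, 89]), (58, 33, [34, 51, 85]), (75, 46, [36, 53, 88]), (112, 156, [116, 137, 155]), (160, 31, [61, 95, 130]), (219, 40, [100, 119, 134]), (276, 73, [129, 152, 170]), (282, 122, [36, 53, 88]), (289, 110, [76, 116, 152]), (382, 167, [34, 45, 52])]
```

Run:
```python
from h import *
hang(load('w24'),(112,160,219,277,283))
```

```text
deg 35.9 Btop rel tcp 0.8 -63.8 tcp x,y rack -4.3 -71.4 [-0.2  1.6 -2.2  1.1 -0.4 -0.2  0.6]
```

>>> servo_tool(plan=[[[0, 0, 0, 0, 0.0573], [0, 0, 0, 0, 0.0573], [0, 0, 0.01, 0, 0.0573], [0, 0, 0.01, 0, 0.0573], [0, 0, 0.01, 0, 0.0573], [0, 0, 0.01, 0, 0.0573], [0, 0, 0, 0, 0.0573], [0, 0, 0, 0, 0.0573]]])

```text
time: 45.5
tool_pos: [660.8, -114.9, 222.4]
tcp_rot: [179.9, 0.0, 78.0]
ft_force: [-0.5, 0.5, -1.4]
finger_gap: 57.2
grip_force: 1.9
```

Run:
```python
from h import *
w=snap('wrist','w25');P=prof(w,250,40);print(P)
```

```text
[(41, 53, [44, 69, 92]), (46, 31, [77, 90, 102]), (49, 37, [39, 58, 95]), (63, 33, [38, 58, 95]), (77, 40, [37, 56, 92]), (177, 128, [90, 106, 119]), (234, 30, [75, 90, 104]), (273, 67, [122, 144, 163]), (277, 77, [163, 192, 207]), (310, 78, [89, 138, 175]), (382, 181, [35, 46, 55])]
```

>>> servo_tool(plan=[[[0, 0, 0, 0, 0.0571], [0, 0, 0, 0, 0.057], [0, 0, 0, 0, 0.057]]])

```text
time: 45.85
tool_pos: [660.3, -114.8, 221.2]
tcp_rot: [-180.0, -0.0, 78.0]
ft_force: [-0.4, 0.5, -1.3]
finger_gap: 57.5
grip_force: 3.0
```

Run:
```python
from h import *
hang(load('w25'),(177,234,275,310),(0,56,84,-1))
```

```text
deg 72.3 Btop rel tcp -0.4 -68.6 tcp x,y rack -5.2 -71.3 [-0.1 -0.1 -0.2  0.3 -0.5 -0.3]
```

>>> servo_tool(plan=[[[0.0025, 0.006, 0, 1.2, 0.057], [0.0025, 0.006, 0, 1.2, 0.057], [0.0025, 0.005, 0, 1.1, 0.057], [0, 0, 0, 0, 0.057], [0, 0, -0.008, 0, 0.057], [0, 0, -0.01, 0, 0.057], [0, 0, -0.01, 0, 0.057], [0, 0, -0.01, 0, 0.057], [0, 0, 0, 0, 0.057], [0, 0, 0, 0, 0.057]]])

```text
time: 46.85
tool_pos: [667.7, -97.9, 183.0]
tcp_rot: [-179.9, -0.0, 81.5]
ft_force: [0.1, -0.8, -1.8]
finger_gap: 57.2
grip_force: 3.1
```

Run:
```python
from h import *
w=snap('wrist','w26');P=prof(w,250,140);print(P,sense()['ft_force'])
```

```text
[(185, 93, [90, 106, 120]), (204, 30, [53, 81, 110]), (236, 35, [79, 93, 105]), (273, 59, [106, 126, 142]), (277, 93, [171, 200, 215]), (311, 182, [57, 86, 121]), (382, 128, [29, 34, 40])] [ 0.37474471 -0.62078551 -1.49091052]
```

>>> servo_tool(plan=[[[0.0003, 0.002, -0.003, 0, 0.057], [0.0003, 0.002, -0.003, 0, 0.057], [0.0003, 0.002, -0.003, 0, 0.057], [0.0003, 0.002, -0.002, 0, 0.057], [0, 0, 0, 0, 0.057], [0, 0, 0, 0, 0.057]]])

```text
time: 47.5
tool_pos: [669.2, -89.7, 172.7]
tcp_rot: [-180.0, 0.0, 81.5]
ft_force: [-0.1, -0.2, 0.4]
finger_gap: 57.2
grip_force: 0.0
```

>>> servo_tool(plan=[[[0.0003, 0.002, -0.001, 0, 0.057], [0.0003, 0.002, -0.001, 0, 0.057], [0, 0, 0, 0, 0.057], [0, 0, 0, 0, 0.057]]])

```text
time: 47.9
tool_pos: [669.9, -85.8, 170.8]
tcp_rot: [180.0, 0.0, 81.5]
ft_force: [0.2, -0.4, 0.3]
finger_gap: 57.2
grip_force: 0.0
```

Run:
```python
from h import *
w=snap('wrist','w27');P=prof(w,250,140);print(P,sense()['ft_force'])
```

```text
[(211, 39, [46, 69, 95]), (223, 51, [74, 91, 107]), (260, 92, [151, 176, 190]), (293, 212, [22, 35, 56]), (339, 125, [89, 138, 176]), (382, 161, [38, 51, 59])] [-0.42390442 -0.7464883  -0.43752037]
```

Run:
```python
from h import *
w=load('w27')
fitup(w,(211,223,260,293),x0=(-30,15,1.4))
fitup(w,(None,223,260,293),x0=(-30,15,1.4))
print([w2p(w,rk(0,y,96))[1] for y in (-33,-59)])
for Z in (92,96,100):print([ ((p2w(w,250,v,Z)[:2]-C)@uy).round(1) for v in (260,293)])
```

```text
deg 80.8 A top [-34.4 -11.6] A low [-60.  -15.7] B top [-47.9  71.4] ctr [-53.9  27.8] [-3.56  6.27 -3.1   0.4 ]
deg 70.9 A top [-14.6   6.3] A low [-39.2  -2.2] B top [-42.1  85.7] ctr [-40.6  41.8] [ 0.  0. -0.]
[np.float64(253.02624397099135), np.float64(301.3469260121898)]
[np.float64(-38.7), np.float64(-57.0)]
[np.float64(-36.6), np.float64(-54.3)]
[np.float64(-34.5), np.float64(-51.7)]
```

The soap slid down into bay −46 and leans at about 72°. I'll reopen slightly, go lower, regrip and tip it upright.

>>> servo_tool(plan=[[[0, 0, 0, 0, 0.065], [0, 0, 0, 0, 0.07], [-0.0009, -0.006, 0, 0, 0.07], [0, 0, -0.006, 0, 0.07], [0, 0, -0.007, 0, 0.07], [0, 0, 0, 0, 0.062], [0, 0, 0, 0, 0.0585], [0, 0, 0, 0, 0.0575], [0, 0, 0, 0, 0.0575], [0, 0, 0, 0, 0.0575]]])

```text
time: 48.95
tool_pos: [669.0, -91.8, 157.8]
tcp_rot: [180.0, 0.0, 81.5]
ft_force: [1.4, -0.1, -1.6]
finger_gap: 57.5
grip_force: 10.3
```

>>> servo_tool(plan=[[[0.0004, 0.003, 0, 0, 0.0575], [0.0004, 0.003, 0, 0, 0.0575], [0.0004, 0.003, 0, 0, 0.0575], [0.0003, 0.002, 0, 0, 0.0575], [0, 0, 0, 0, 0.0575], [0, 0, 0, 0, 0.0575]]])

```text
time: 49.55
tool_pos: [670.7, -80.6, 158.0]
tcp_rot: [180.0, -0.0, 81.5]
ft_force: [0.6, -1.7, 0.2]
finger_gap: 57.8
grip_force: 10.5
```

Run:
```python
from h import *
s=sense();t=s['tool_pos'];print('rack',ux@(t[:2]-C),uy@(t[:2]-C))
w=snap('wrist','w28');P=prof(w,250,140);print(P,s['ft_force'])
for Z in (90,96,100):print([ ((p2w(w,250,v,Z)[:2]-C)@uy).round(1) for v in (250,260,270,280,290,300,310,320)])
```

```text
rack -0.014886082149930147 -36.034365787815204
[(227, 45, [42, 63, 86]), (250, 31, [88, 104, 117]), (253, 31, [106, 122, 132]), (283, 77, [149, 173, 184]), (288, 48, [167, 195, 211]), (307, 219, [23, 35, 56]), (360, 173, [94, 145, 183]), (382, 197, [38, 50, 59])] [ 0.60271232 -1.73553229  0.20642311]
[np.float64(-22.9), np.float64(-27.8), np.float64(-32.8), np.float64(-37.9), np.float64(-43.1), np.float64(-48.4), np.float64(-53.8), np.float64(-59.3)]
[np.float64(-19.9), np.float64(-24.6), np.float64(-29.3), np.float64(-34.2), np.float64(-39.2), np.float64(-44.3), np.float64(-49.5), np.float64(-54.8)]
[np.float64(-17.9), np.float64(-22.4), np.float64(-27.1), np.float64(-31.8), np.float64(-36.6), np.float64(-41.5), np.float64(-46.6), np.float64(-51.7)]
```

Run:
```python
from h import *
w=load('w28')
hang(w,(227,251,286,307),(28,56,84,-1))
fitup(w,(227,251,286,307),x0=(-10,30,1.2))
e=snap('scene','e29');d=snap('side','d29')
o=[]
for k in (d,e):
    u,v=map(int,w2p(k,[670,-85,60]));u=max(60,min(452,u))
    o.append(cv2.resize(k['frame'][v-45:v+45,u-60:u+60],(400,300),interpolation=cv2.INTER_CUBIC))
cv2.imwrite('pics/c29.png',np.hstack(o))
```

```text
deg 75.6 Btop rel tcp -24.4 -102.1 tcp x,y rack -0.0 -36.1 [-3.1 -0.8 -3.1  6.4 -5.3 -7. ]
deg 68.2 A top [-48.7 -51. ] A low [-72.8 -60.7] B top [-79.9  27. ] ctr [-76.3 -16.8] [-1.07  1.93 -1.01  0.16]
```

View pics/c29.png

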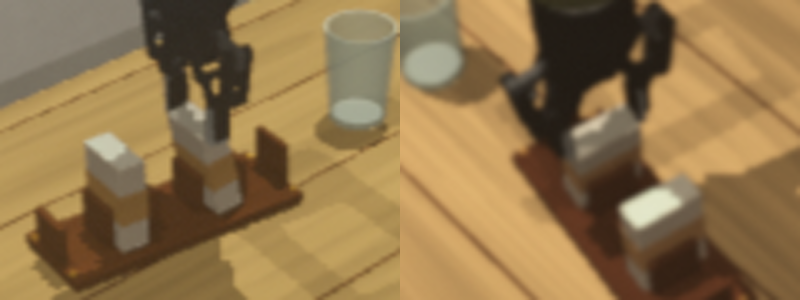

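Both soaps stand in the rack, soap 1 in its bay between the fingers and close to vertical. I'll release it.

>>> servo_tool(plan=[[[0, 0, 0, 0, 0.058], [0, 0, 0, 0, 0.059], [0, 0, 0, 0, 0.062], [0, 0, 0, 0, 0.07], [0, 0, 0, 0, 0.0854], [0, 0, 0, 0, 0.0854], [0, 0, 0.03, 0, 0.0854], [0, 0, 0.04, 0, 0.0854], [0, 0, 0.04, 0, 0.0854], [0, 0, 0, 0, 0.0854]]])

```text
time: 50.7
tool_pos: [673.3, -81.4, 276.4]
tcp_rot: [179.3, 0.0, 81.5]
ft_force: [1.5, -0.0, 1.7]
finger_gap: 85.5
grip_force: 0.0
```

>>> servo_tool(plan=[[[0, 0, 0, 0, 0.0854], [0, 0, 0, 0, 0.0854]]])

```text
time: 50.9
tool_pos: [669.8, -80.7, 266.2]
tcp_rot: [-179.9, -0.0, 81.5]
ft_force: [-0.0, -0.3, 0.3]
finger_gap: 85.5
grip_force: 0.0
```

Run:
```python
from h import *
w=snap('wrist','w30')
for yc in (-46,46):
    u,v=w2p(w,rk(0,yc,96));print(yc,u,v,'pred',w2p(w,rk(0,yc+13,96))[1],w2p(w,rk(0,yc-13,96))[1])
    if v<10: continue
    print(prof(w,int(u),max(0,int(v)-45),int(v)+40));er=np.abs(np.diff(w['frame'].astype(int)[int(v)],axis=0)).sum(1);print([(x,int(er[x])) for x in range(180,330) if er[x]>60],w2p(w,rk(-29,yc,96))[0],w2p(w,rk(29,yc,96))[0])
# S3 check in scene
e=snap('scene','e30');a=cv2.absdiff(e['frame'],load('scene0')['frame'])
u,v=map(int,w2p(e,[446,232,26]));print('S3 diff',a[v-20:v+20,u-25:u+25].mean())
```

```text
-46 253.6768993486753 215.93969639446138 pred 199.2572773813609 232.09622144120368
[(178, 60, [66, 78, 88]), (199, 124, [118, 139, 157]), (232, 167, [34, 51, 84]), (239, 33, [22, 32, 51])]
[(209, 154), (211, 166), (212, 164), (287, 65), (288, 185), (289, 121), (298, 160)] 214.54813865261448 292.827245813791
46 254.21125609839106 84.92157933132427 pred 63.657745565931634 105.43093655824254
[(59, 223, [137, 162, 178]), (101, 196, [23, 33, 52])]
[(203, 116), (207, 138), (208, 82), (229, 159), (293, 155), (294, 151), (304, 150), (305, 89)] 210.08251800110642 298.36745083236406
S3 diff 14.013666666666667
```

Soap 1 is upright: its top spans rows 199–232, exactly as predicted. Now soap 3.

>>> servo_tool(plan=[[[-0.0295, 0.0345, -0.008, -1, 0.0854], [-0.0295, 0.0345, -0.008, -1, 0.0854], [-0.0295, 0.0345, -0.008, -1, 0.0854], [-0.0295, 0.0345, -0.008, -1, 0.0854], [-0.0295, 0.0345, -0.008, -1, 0.0854], [-0.0295, 0.0345, -0.008, -1, 0.0854], [-0.0295, 0.0345, -0.008, -1, 0.0854], [-0.0295, 0.0345, -0.008, -1, 0.0854], [0, 0, 0, 0, 0.0854], [0, 0, 0, 0, 0.0854]]])

```text
time: 52.0
tool_pos: [433.3, 195.6, 202.6]
tcp_rot: [-179.9, 0.1, 73.7]
ft_force: [0.8, 0.2, 0.5]
finger_gap: 85.7
grip_force: 0.0
```

Run:
```python
from h import *
s=sense();print(s['tool_pos'],s['tcp_rot'][2],s['time'])
w=snap('wrist','w31');flat(w);print(prof(w,252,40))
```

```text
[433.34331996 195.59914754 202.59991997] 73.68907056532218 52.0
[211, 90, 83, 42, 3315] [[419.4, 253.8], [428.4, 279.3], [481.6, 262.7], [474.5, 236.5]]
[212, 173, 77, 35, 2547] [[402.3, 199.9], [411.0, 224.4], [464.1, 207.6], [457.1, 182.5]]
[(83, 44, [58, 88, 110]), (90, 81, [120, 142, 156]), (124, 56, [99, 117, 131]), (130, 30, [61, 90, 119]), (172, 96, [138, 166, 180]), (205, 34, [103, 132, 155]), (382, 145, [31, 40, 48])]
```

>>> servo_tool(plan=[[[-0.0017, -0.005, -0.03, -0.8, 0.0854], [0, 0, -0.04, 0, 0.0854], [0, 0, -0.03, 0, 0.08], [0, 0, -0.015, 0, 0.07], [0, 0, 0, 0, 0.064], [0, 0, 0, 0, 0.06], [0, 0, 0, 0, 0.0585], [0, 0, 0, 0, 0.058], [0, 0, 0, 0, 0.0576], [0, 0, 0, 0, 0.0576]]])

```text
time: 53.05
tool_pos: [434.0, 190.3, 90.1]
tcp_rot: [179.8, -0.1, 72.7]
ft_force: [0.6, -3.8, 6.3]
finger_gap: 58.1
grip_force: 5.3
```

>>> servo_tool(plan=[[[0, 0, 0, 0, 0.0574], [0, 0, 0, 0, 0.0574], [0, 0, 0, 0, 0.0574], [0, 0, 0.005, 0, 0.0574], [0, 0, 0.005, 0, 0.0574], [0, 0, 0, 0, 0.0574]]])

```text
time: 53.65
tool_pos: [433.0, 190.5, 99.5]
tcp_rot: [180.0, -0.0, 72.7]
ft_force: [0.2, -1.2, -1.7]
finger_gap: 57.3
grip_force: 7.2
```

>>> servo_tool(plan=[[[0, 0, 0.01, 0, 0.0575], [0, 0, 0.01, 0, 0.0575], [0, 0, 0.01, 0, 0.0575], [0, 0, 0.01, 0, 0.0575], [0, 0, 0.01, 0, 0.0575], [0, 0, 0.01, 0, 0.0575], [0, 0, 0.01, 0, 0.0575], [0, 0, 0.01, 0, 0.0575], [0, 0, 0, 0, 0.0575], [0, 0, 0, 0, 0.0575]]])

```text
time: 54.65
tool_pos: [432.8, 190.2, 178.9]
tcp_rot: [180.0, -0.0, 72.7]
ft_force: [-0.1, -0.2, -1.3]
finger_gap: 57.4
grip_force: 5.4
```

Run:
```python
from h import *
s=sense();print(s['tool_pos'],s['grip_force'])
w=snap('wrist','w32');print(prof(w,252,60))
```

```text
[432.82989008 190.18466172 178.87016517] 5.3702803363557905
[(132, 54, [66, 100, 126]), (165, 35, [84, 100, 113]), (229, 35, [81, 95, 108]), (280, 83, [140, 163, 177]), (305, 66, [86, 132, 168]), (382, 153, [34, 43, 50])]
```

>>> servo_tool(plan=[[[0, 0, 0, 0, 0.0576], [0, 0, 0.006, 0, 0.0576], [0, 0, -0.006, 0, 0.0576], [0, 0, 0.006, 0, 0.0576], [0, 0, 0, 0, 0.0576]]])

```text
time: 55.2
tool_pos: [432.9, 190.2, 185.3]
tcp_rot: [180.0, -0.0, 72.7]
ft_force: [0.8, -0.1, -0.8]
finger_gap: 57.4
grip_force: 4.2
```

Run:
```python
from h import *
s=sense();print(s['tool_pos'],s['grip_force'])
w=snap('wrist','w33');print(prof(w,252,60))
```

```text
[432.93888725 190.24771107 185.25803544] 4.215311354782898
[(129, 43, [66, 101, 128]), (165, 39, [84, 100, 113]), (229, 33, [82, 96, 109]), (280, 64, [132, 154, 166]), (305, 63, [84, 130, 166]), (382, 158, [33, 42, 51])]
```

>>> servo_tool(plan=[[[0, 0, 0, 0, 0.0577], [0, 0, 0.01, 0, 0.0577], [0, 0, -0.01, 0, 0.0577], [0, 0, 0.01, 0, 0.0577], [0, 0, 0, 0, 0.0577]]])

```text
time: 55.75
tool_pos: [433.1, 190.3, 195.8]
tcp_rot: [179.9, -0.0, 72.7]
ft_force: [0.2, 0.3, -0.9]
finger_gap: 58.0
grip_force: 3.1
```

Run:
```python
from h import *
s=sense();print(s['tool_pos'],s['grip_force'])
w=snap('wrist','w34');print(prof(w,252,60))
```

```text
[433.11840166 190.28187079 195.76011503] 3.0868116332567297
[(175, 30, [77, 93, 105]), (232, 30, [71, 84, 94]), (280, 64, [143, 168, 181]), (308, 71, [82, 128, 161]), (382, 157, [33, 42, 50])]
```

About 69° now. I'll lock the grip, then carry it to bay −92.

>>> servo_tool(plan=[[[0, 0, 0, 0, 0.055], [0, 0, 0, 0, 0.055], [0, 0, 0.02, 0, 0.055], [0, 0, 0.03, 0, 0.055], [0, 0, 0.03, 0, 0.055], [0.01, -0.015, 0, 0.8, 0.055], [0.018, -0.027, 0, 0.8, 0.055], [0.02, -0.029, 0, 0.8, 0.055], [0.02, -0.029, 0, 0.8, 0.055], [0.02, -0.03, 0, 0.8, 0.055]]])

```text
time: 56.8
tool_pos: [521.3, 59.1, 274.6]
tcp_rot: [-180.0, -0.0, 76.8]
ft_force: [0.2, 0.6, -1.4]
finger_gap: 55.7
grip_force: 22.1
```

>>> servo_tool(plan=[[[0.02, -0.03, 0, 0.8, 0.055], [0.02, -0.03, 0, 0.8, 0.055], [0.02, -0.03, 0, 0.8, 0.055], [0.02, -0.03, 0, 0.8, 0.055], [0.02, -0.03, 0, 0.8, 0.055], [0.02, -0.029, 0, 0.8, 0.055], [0.013, -0.018, 0, 0, 0.055], [0.0067, -0.0102, 0, 0, 0.055], [0, 0, 0, 0, 0.055], [0, 0, 0, 0, 0.055]]])

```text
time: 57.8
tool_pos: [660.1, -146.3, 274.3]
tcp_rot: [-179.9, -0.0, 81.5]
ft_force: [-0.2, -0.7, -2.3]
finger_gap: 55.8
grip_force: 22.0
```

Run:
```python
from h import *
s=sense();t=s['tool_pos'];print(t,s['grip_force'],s['ft_force'],'rack',ux@(t[:2]-C),uy@(t[:2]-C))
w=snap('wrist','w35');print(prof(w,252,120))
```

```text
[ 660.07891597 -146.28707407  274.33363846] 22.040271973237395 [-0.24016024 -0.71435484 -2.25215014] rack -0.7554651412528575 -102.52923669490178
[(122, 41, [112, 131, 141]), (146, 118, [31, 43, 62]), (153, 50, [39, 60, 99]), (176, 121, [83, 99, 110]), (231, 32, [74, 91, 107]), (274, 112, [137, 160, 172]), (308, 102, [73, 113, 147]), (382, 161, [34, 43, 51])]
```

Run:
```python
from h import *
hang(load('w35'),(176,231,274,308),(0,56,84,-1))
```

```text
deg 72.2 Btop rel tcp 0.3 -70.2 tcp x,y rack -0.8 -102.2 [-0.7  1.2 -1.1  0.6 -0.3 -0.6]
```

>>> servo_tool(plan=[[[0.0007, 0.0015, -0.02, 0, 0.055], [0, 0, -0.025, 0, 0.055], [0, 0, -0.02, 0, 0.055], [0, 0, -0.012, 0, 0.055], [0, 0, -0.008, 0, 0.055], [0, 0, -0.006, 0, 0.055], [0, 0, 0, 0, 0.055], [0, 0, 0, 0, 0.055]]])

```text
time: 58.65
tool_pos: [663.0, -148.3, 191.3]
tcp_rot: [179.5, 0.3, 81.5]
ft_force: [-10.6, -8.6, 26.7]
finger_gap: 56.4
grip_force: 39.2
```

>>> servo_tool(plan=[[[0.0003, 0.002, -0.003, 0, 0.055], [0, 0, -0.003, 0, 0.055], [0, 0, -0.002, 0, 0.055], [0, 0, 0, 0, 0.055], [0, 0, 0, 0, 0.055]]])

```text
time: 59.15
tool_pos: [662.9, -147.5, 184.5]
tcp_rot: [179.5, 0.4, 81.5]
ft_force: [-16.5, -11.8, 33.7]
finger_gap: 56.0
grip_force: 46.6
```

>>> servo_tool(plan=[[[0, 0, 0.02, 0, 0.055], [0, 0, 0.02, 0, 0.055], [0, 0, 0.01, 0, 0.055], [0, 0, 0, 0, 0.055], [0, 0, 0, 0, 0.055]]])

```text
time: 59.65
tool_pos: [661.3, -143.1, 225.3]
tcp_rot: [-180.0, -0.0, 81.6]
ft_force: [-0.6, 0.2, -1.7]
finger_gap: 55.6
grip_force: 43.5
```

Run:
```python
from h import *
s=sense();t=s['tool_pos'];print(t,s['grip_force'],s['ft_force'],'rack',ux@(t[:2]-C),uy@(t[:2]-C))
w=snap('wrist','w36');print(prof(w,252,90))
```

```text
[ 661.28594667 -143.05591718  225.31573554] 43.500372134149075 [-0.62648602  0.16602968 -1.7271026 ] rack -0.0399230006815916 -99.1549819815522
[(93, 35, [39, 58, 97]), (111, 78, [70, 83, 94]), (117, 32, [71, 83, 94]), (122, 83, [140, 164, 178]), (137, 34, [127, 148, 157]), (165, 106, [40, 52, 72]), (187, 65, [83, 98, 113]), (253, 59, [79, 97, 113]), (298, 61, [124, 146, 166]), (302, 79, [155, 181, 196]), (333, 101, [73, 114, 149]), (382, 164, [34, 43, 51])]
```

Run:
```python
from h import *
import h
w=load('w36')
fitw(w,(187,253,300),(0,56,84),0,84) if 0 else None
X0[0]=0
def f(p):
    Y,Z,t=p; D=np.array([-np.cos(t),np.sin(t)]);n=np.array([np.sin(t),np.cos(t)]);B=np.array([Y,Z])
    return [w2p(w,rk(0,*q))[1]-v for q,v in zip((B-84*D,B-28*D,B,B-26*n),(187,253,300,333))]
for x0 in ((-105,160,1.2),(-100,155,.8)):
    o=least_squares(f,x0);print(o.x[0]+99.15,o.x[1]-225.3,np.degrees(o.x[2]),o.fun.round(2))
```

```text
-7.1679634657525355 -60.285746861321826 70.1768774894017 [ 0.09 -0.19  0.14 -0.04]
-7.167963321950694 -60.28574667024424 70.17687755788627 [ 0.09 -0.19  0.14 -0.04]
```

>>> servo_tool(plan=[[[0, 0, -0.015, 0, 0.055], [0, 0, -0.015, 0, 0.055], [0, 0, -0.009, 0, 0.055], [0, 0, -0.006, 0, 0.055], [0, 0, 0, 0, 0.055], [0, 0, 0, 0, 0.055]]])

```text
time: 60.3
tool_pos: [661.5, -143.6, 180.7]
tcp_rot: [-180.0, 0.0, 81.5]
ft_force: [-0.2, 0.0, -0.9]
finger_gap: 56.3
grip_force: 43.5
```

>>> servo_tool(plan=[[[0, 0, 0, 0, 0.0565], [0, 0, 0, 0, 0.057], [0, 0, 0, 0, 0.0573], [0, 0, 0, 0, 0.0573]]])

```text
time: 60.7
tool_pos: [661.6, -143.6, 181.1]
tcp_rot: [180.0, 0.0, 81.5]
ft_force: [-0.2, 0.4, -2.4]
finger_gap: 57.3
grip_force: 15.3
```

>>> servo_tool(plan=[[[0.0004, 0.003, 0, 0, 0.0576], [0.0004, 0.003, 0, 0, 0.0576], [0.0004, 0.003, -0.001, 0, 0.0576], [0.0004, 0.003, -0.001, 0, 0.0576], [0.0003, 0.002, -0.001, 0, 0.0576], [0, 0, 0, 0, 0.0576]]])

```text
time: 61.3
tool_pos: [663.3, -129.1, 177.4]
tcp_rot: [-180.0, -0.0, 81.6]
ft_force: [0.3, -0.3, -1.2]
finger_gap: 57.9
grip_force: 9.1
```

```bash
cat >> h.py <<'E'
def tilt(w,vs,lab):
    t=sense()['tool_pos'];X0[0]=ux@(t[:2]-C);yp=uy@(t[:2]-C)
    def f(p):
        Y,Z,a=p; D=np.array([-np.cos(a),np.sin(a)]);n=np.array([np.sin(a),np.cos(a)]);B=np.array([Y,Z])
        return [w2p(w,rk(0,*(B-(84-l)*D if l>=0 else B-26*n)))[1]-v for l,v in zip(lab,vs)]
    o=least_squares(f,(yp,t[2]-65,1.3));Y,Z,a=o.x;D=np.array([-np.cos(a),np.sin(a)]);n=np.array([np.sin(a),np.cos(a)])
    print('deg',np.degrees(a).round(1),'Btop',o.x[:2].round(1),'Atop',(o.x[:2]-84*D).round(1),'Alow',(o.x[:2]-84*D-26*n).round(1),'tcp',yp.round(1),t[2].round(1),o.fun.round(2))
E
python3 - <<'E'
from h import *
s=sense();print(s['grip_force'],s['ft_force'])
w=snap('wrist','w37');print(prof(w,252,120))
E
```

```text
9.086581632654998 [ 0.3074375  -0.32740278 -1.2194183 ]
[(120, 35, [33, 52, 86]), (138, 57, [76, 89, 100]), (152, 42, [69, 87, 105]), (164, 54, [103, 121, 138]), (167, 35, [124, 144, 156]), (216, 57, [85, 100, 113]), (259, 34, [74, 87, 99]), (297, 72, [119, 142, 161]), (301, 126, [165, 194, 208]), (339, 105, [76, 117, 151]), (366, 33, [67, 102, 132]), (382, 145, [33, 43, 52])]
```

Run:
```python
from h import *
w=load('w37')
tilt(w,(216,259,299,339),(28,56,84,-1)); tilt(w,(216,259,299,339),(0,56,84,-1))
```

```text
deg 73.6 Btop [-88.6 123.2] Atop [-64.8  42.6] Alow [-89.8  35.2] tcp -85.2 177.5 [ 2.76 -4.66  2.36 -0.48]
deg 84.0 Btop [-95.3 110.1] Atop [-86.5  26.6] Alow [-112.4   23.9] tcp -85.2 177.5 [-1.31  2.92 -1.99  0.39]
```

Run:
```python
from h import *
w=load('w37')
tilt(w,(259,299,339),(56,84,-1))
c=w['frame'][:,246:258].mean(1)
print([(v,c[v].round().astype(int).tolist()) for v in range(205,300,5)])
```

```text
deg 79.3 Btop [-93.1 114.9] Atop [-77.6  32.3] Alow [-103.1   27.5] tcp -85.2 177.5 [ 0.  0. -0.]
[(205, [124, 144, 156]), (210, [125, 146, 157]), (215, [126, 147, 158]), (220, [80, 95, 107]), (225, [76, 90, 100]), (230, [44, 67, 91]), (235, [45, 70, 94]), (240, [45, 69, 94]), (245, [46, 70, 95]), (250, [44, 67, 90]), (255, [45, 68, 92]), (260, [66, 83, 99]), (265, [75, 87, 99]), (270, [74, 86, 97]), (275, [75, 88, 98]), (280, [74, 86, 98]), (285, [74, 87, 98]), (290, [74, 87, 98]), (295, [73, 86, 97])]
```

Run:
```python
from h import *
tilt(load('w37'),(228,259,299,339),(28,56,84,-1))
```

```text
deg 79.0 Btop [-92.9 115.4] Atop [-76.8  32.9] Alow [-102.4   27.9] tcp -85.2 177.5 [ 0.16 -0.27  0.13 -0.02]
```

79° and inside bay −92. I'll lower it the last 15 mm and release.

>>> servo_tool(plan=[[[0.0003, 0.002, -0.004, 0, 0.0576], [0.0003, 0.002, -0.004, 0, 0.0576], [0, 0, -0.004, 0, 0.0576], [0, 0, -0.003, 0, 0.0576], [0, 0, -0.002, 0, 0.0576], [0, 0, 0, 0, 0.0576], [0, 0, 0, 0, 0.0576]]])

```text
time: 62.05
tool_pos: [663.8, -125.6, 160.6]
tcp_rot: [-180.0, -0.0, 81.5]
ft_force: [-0.8, 0.4, -2.0]
finger_gap: 57.3
grip_force: 8.8
```

Run:
```python
from h import *
s=sense();print(s['tool_pos'],s['grip_force'],s['ft_force'])
w=snap('wrist','w38');print(prof(w,252,190))
```

```text
[ 663.84103946 -125.56790399  160.61501688] 8.838019779359456 [-0.76572484  0.40241914 -2.04841808]
[(239, 89, [44, 67, 91]), (260, 37, [71, 86, 100]), (296, 57, [112, 133, 151]), (301, 82, [169, 198, 213]), (340, 79, [100, 148, 184]), (382, 106, [28, 33, 38])]
```

>>> servo_tool(plan=[[[0.0004, 0.003, 0, 0, 0.0576], [0, 0, 0, 0, 0.058], [0, 0, 0, 0, 0.0585], [0, 0, 0, 0, 0.06], [0, 0, 0, 0, 0.07], [0, 0, 0, 0, 0.0854], [0, 0, 0, 0, 0.0854], [0, 0, 0.035, 0, 0.0854], [0, 0, 0.035, 0, 0.0854], [0, 0, 0.035, 0, 0.0854]]])

```text
time: 63.1
tool_pos: [664.1, -122.5, 266.6]
tcp_rot: [-180.0, -0.0, 81.5]
ft_force: [0.8, -0.3, 0.2]
finger_gap: 85.2
grip_force: 0.0
```

>>> servo_tool(plan=[[[0, 0, 0, 0, 0.0854], [0, 0, 0, 0, 0.0854], [0, 0, 0, 0, 0.0854]]])

```text
time: 63.4
tool_pos: [663.8, -122.4, 264.4]
tcp_rot: [-179.9, -0.0, 81.5]
ft_force: [0.3, -0.0, -1.6]
finger_gap: 85.1
grip_force: 0.0
```

Run:
```python
from h import *
w=snap('wrist','w39');X0[0]=0
for yc in (-92,-46,46):
    u,v=w2p(w,rk(0,yc,96));print(yc,int(u),int(v),'pred',w2p(w,rk(0,yc+13,96))[1].round(),w2p(w,rk(0,yc-13,96))[1].round())
    print(prof(w,int(u),max(0,int(v)-40),max(0,int(v)+35)))
s=load('scene0')
e=snap('scene','e39')
# counter digit crop for reading
cv2.imwrite('pics/ctr.png',np.hstack([cv2.resize(e['frame'][250:290,352:392],(400,400),interpolation=cv2.INTER_CUBIC)]))
```

```text
-92 253 221 pred 205.0 238.0
[(182, 178, [37, 56, 76]), (189, 39, [65, 79, 91]), (200, 121, [137, 161, 174]), (232, 70, [80, 124, 157])]
-46 253 160 pred 142.0 178.0
[(132, 53, [67, 78, 88]), (140, 30, [63, 77, 90]), (147, 43, [101, 119, 132]), (170, 77, [165, 191, 186]), (182, 178, [37, 56, 76]), (189, 39, [65, 79, 91])]
46 254 12 pred -12.0 36.0
[(31, 91, [66, 78, 88]), (38, 49, [39, 60, 81])]
```

Soap 3 is upright in bay −92 (top rows 200–232, a clean 26 mm), so there are three soaps and the target is 3. All my picture views are used, so I'll read the drum by image code. Moving to the counter with fingers closing and the camera turned aside.

>>> servo_tool(plan=[[[-0.0121, 0.0415, 0, 7.6, 0.04], [-0.0121, 0.0415, 0, 7.6, 0.02], [-0.0121, 0.0415, 0, 7.6, 0], [-0.0121, 0.0415, 0, 7.6, 0], [-0.0121, 0.0415, 0, 7.6, 0], [-0.0121, 0.0415, 0, 7.6, 0], [-0.0121, 0.0415, 0, 7.6, 0], [-0.0121, 0.0415, 0, 7.6, 0], [-0.0121, 0.0415, 0, 7.6, 0], [-0.0121, 0.0415, 0, 7.6, 0]]])

```text
time: 64.5
tool_pos: [542.1, 293.9, 264.4]
tcp_rot: [-179.9, -0.1, 157.8]
ft_force: [1.2, 0.1, 0.7]
finger_gap: -0.2
grip_force: 0.0
```

>>> servo_tool(plan=[[[-0.0121, 0.0415, 0, 7.6, 0], [-0.0121, 0.0415, 0, 7.6, 0], [-0.0121, 0.0415, 0, 7.6, 0], [0, 0, -0.025, 0, 0], [0, 0, -0.02, 0, 0], [0, 0, 0, 0, 0], [0, 0, 0, 0, 0]]])

```text
time: 65.2
tool_pos: [506.5, 416.5, 219.6]
tcp_rot: [-179.9, -0.1, -179.7]
ft_force: [0.5, 0.8, 0.7]
finger_gap: 0.2
grip_force: 0.0
```

```bash
cat >> h.py <<'E'
def win(w,cx=507,cy=367,z=89,L=44,s=4):
    # rectify world patch: columns +x, rows -y (top = +y)
    src=[];dst=[]
    for dx,dy in ((-1,1),(1,1),(1,-1),(-1,-1)):
        src.append(w2p(w,[cx+dx*L/2,cy+dy*L/2,z]));dst.append([(dx+1)/2*L*s,(1-dy)/2*L*s])
    M=cv2.getPerspectiveTransform(np.float32(src),np.float32(dst))
    return cv2.cvtColor(cv2.warpPerspective(w['frame'],M,(L*s,L*s)),cv2.COLOR_BGR2GRAY)
E
python3 - <<'E'
from h import *
s=sense();print(s['tool_pos'],s['tcp_rot'][2],s['joint_pos'].round())
w=snap('wrist','w40')
print('window px',w2p(w,[507,367,89]),'btn px',w2p(w,[507,418,112]))
g=win(w);print(g[::12,::8])
h=cv2.cvtColor(w['frame'],cv2.COLOR_BGR2GRAY)
E
```

```text
[506.50544931 416.49957771 219.58638218] -179.68309701197302 [ 35.  19.  81.  -0.  80. -55.]
window px (np.float64(170.9452366844095), np.float64(225.85750539810658)) btn px (np.float64(252.8555030058279), np.float64(242.01307639190568))
[[118 118 119 117 119 116 117 119 115  89 103 115 119 116 114 117 114 115
  114 113 114 115]
 [118 110 111 113 124 119 109 110  64  39  39  74 111 109 117 117 114 113
  115 113 114 113]
 [118 110 151 133 133 134 141 144 135 123 101 131 133 138 140 138 138 149
  119 114 114 112]
 [118 109 150 189 195 195 195 194 194 194 193 191 192 192 189  92  79 141
  117 113 115 113]
 [117  94 149 190 196 193 194 194 194 194 192 192 195 193 189  88  88 141
  117 114 114 114]
 [117  86 150 189 194 194 195 195 195 193 194 175 123 174 185  66  88 142
  118 114 115 113]
 [118  92 150 191 195 196 195 194 194 195 194 170  37 155 117  70  95 141
  117 113 118 115]
 [119  92 151 191 194 196 195 194 192 192 192 155  40 152 116  66  92 142
  117 115 115 114]
 [122  91 152 192 188 188 183 182 188 188 189 156  38 162 161  62  91 143
  118 116 114 114]
 [123 104 152 192  68  51  47  42  45  50  44  39  39 165 163  67  99 142
  113 114 115 114]
 [123 102 153 192 195 195 194 193 193 193 193 193 193 193 162  87  98 144
  114 115 115 115]
 [121 117 152 194 195 194 195 195 193 193 194 192 193 193 163  82 108 143
  113 116 116 115]
 [120 115 152  62  67  71  65  69  75  73  73  78 132 124 117  62 106 142
  115 117 116 117]
 [119 133 155  96  92  85  84  83  80  49  78  76  67  68  69  68 108 144
  117 116 115 114]
 [120 130 138 139 139 145 139 141  67  39  41 133 144 140 140 142 149 147
  113 115 113 114]]
```

The rectified window shows a dark "7" (top towards +x, long stem with a short bar), so reaching 3 takes six presses. First press:

>>> servo_tool(plan=[[[0, 0.001, -0.02, 0, 0], [0, 0, -0.01, 0, 0], [0, 0, -0.008, 0, 0], [0, 0, -0.006, 0, 0], [0, 0, -0.005, 0, 0], [0, 0, 0, 0, 0], [0, 0, 0, 0, 0]]])

```text
time: 65.95
tool_pos: [507.6, 418.1, 172.7]
tcp_rot: [180.0, 0.1, -179.7]
ft_force: [-0.4, -1.4, 5.8]
finger_gap: -0.2
grip_force: 2.3
```

>>> servo_tool(plan=[[[0, 0, 0.01, 0, 0], [0, 0, 0.015, 0, 0], [0, 0, 0, 0, 0], [0, 0, 0, 0, 0], [0, 0, 0, 0, 0]]])

```text
time: 66.45
tool_pos: [506.8, 417.9, 196.4]
tcp_rot: [-180.0, -0.0, -179.7]
ft_force: [-0.5, -0.2, -0.8]
finger_gap: 0.3
grip_force: 0.0
```

```bash
cat >> h.py <<'E'
def digit(w):
    g=win(w); return (g[30:160:9,20:130:8]<90).astype(int)
E
python3 - <<'E'
from h import *
s=sense();print(s['tool_pos'])
w=snap('wrist','w41');print(digit(load('w40')).T[::-1]);print(digit(w).T[::-1])
E
```

```text
[506.83039663 417.88672537 196.39865262]
[[1 1 1 1 1 1 1 1 1 1 1 1 1 1 1]
 [0 0 0 0 0 0 0 0 0 0 0 0 0 1 1]
 [0 0 0 0 0 0 0 0 0 0 0 0 0 1 1]
 [0 0 0 0 1 1 1 1 1 0 0 0 0 1 1]
 [0 0 0 0 1 1 1 1 1 0 0 0 0 1 1]
 [0 0 0 0 0 0 0 0 1 0 0 0 0 1 1]
 [0 0 0 0 0 0 0 0 1 0 0 0 0 1 1]
 [0 0 0 0 0 0 0 0 1 0 0 0 0 1 1]
 [0 0 0 0 0 0 0 0 1 0 0 0 0 1 1]
 [0 0 0 0 0 0 0 0 1 0 0 0 0 1 1]
 [0 0 0 0 0 0 0 0 1 0 0 0 0 1 1]
 [0 0 0 0 0 0 0 0 1 0 0 0 0 1 1]
 [0 0 0 0 0 0 0 0 0 0 0 0 0 1 0]
 [0 0 0 0 0 0 0 0 0 0 0 0 0 0 0]]
[[1 1 1 1 1 1 1 1 1 1 1 1 1 1 1]
 [0 0 0 0 0 0 0 0 0 0 0 0 0 1 1]
 [0 0 0 0 0 0 0 0 0 0 0 0 0 1 1]
 [0 0 0 0 1 1 1 1 0 0 0 0 0 1 1]
 [0 0 0 0 1 1 1 1 1 0 0 0 0 1 1]
 [0 0 0 0 1 0 0 0 1 0 0 0 0 1 1]
 [0 0 0 0 1 0 0 0 1 0 0 0 0 1 1]
 [0 0 0 0 1 1 1 1 1 0 0 0 0 1 1]
 [0 0 0 0 1 0 0 1 1 0 0 0 0 1 1]
 [0 0 0 0 1 0 0 0 1 0 0 0 0 1 1]
 [0 0 0 0 1 0 0 0 1 0 0 0 0 1 0]
 [0 0 0 0 1 1 1 1 1 0 0 0 0 1 1]
 [0 0 0 0 0 0 0 0 0 0 0 0 0 1 0]
 [0 0 0 0 0 0 0 0 0 0 0 0 0 0 0]]
```

The press stepped it 7 → 8. Five more needed. I'll do four, check, then do the last.

>>> servo_tool(plan=[[[0, 0, -0.015, 0, 0], [0, 0, -0.01, 0, 0], [0, 0, 0, 0, 0], [0, 0, 0, 0, 0], [0, 0, 0.01, 0, 0], [0, 0, 0.015, 0, 0], [0, 0, 0, 0, 0], [0, 0, 0, 0, 0], [0, 0, 0, 0, 0]]])

```text
time: 67.4
tool_pos: [506.7, 417.7, 195.9]
tcp_rot: [-180.0, -0.1, -179.7]
ft_force: [-0.1, -0.5, -0.0]
finger_gap: 0.0
grip_force: 0.0
```

>>> servo_tool(plan=[[[0, 0, -0.015, 0, 0], [0, 0, -0.01, 0, 0], [0, 0, 0, 0, 0], [0, 0, 0, 0, 0], [0, 0, 0.01, 0, 0], [0, 0, 0.015, 0, 0], [0, 0, 0, 0, 0], [0, 0, 0, 0, 0], [0, 0, 0, 0, 0]]])

```text
time: 68.3
tool_pos: [506.7, 417.7, 195.9]
tcp_rot: [-180.0, -0.1, -179.7]
ft_force: [-0.0, 1.2, 0.9]
finger_gap: -0.0
grip_force: 0.0
```

>>> servo_tool(plan=[[[0, 0, -0.015, 0, 0], [0, 0, -0.01, 0, 0], [0, 0, 0, 0, 0], [0, 0, 0, 0, 0], [0, 0, 0.01, 0, 0], [0, 0, 0.015, 0, 0], [0, 0, 0, 0, 0], [0, 0, 0, 0, 0], [0, 0, 0, 0, 0]]])

```text
time: 69.2
tool_pos: [506.7, 417.8, 195.9]
tcp_rot: [-180.0, -0.1, -179.7]
ft_force: [0.3, -0.2, 0.4]
finger_gap: 0.1
grip_force: 0.0
```

>>> servo_tool(plan=[[[0, 0, -0.015, 0, 0], [0, 0, -0.01, 0, 0], [0, 0, 0, 0, 0], [0, 0, 0, 0, 0], [0, 0, 0.01, 0, 0], [0, 0, 0.015, 0, 0], [0, 0, 0, 0, 0], [0, 0, 0, 0, 0], [0, 0, 0, 0, 0]]])

```text
time: 70.1
tool_pos: [506.7, 417.7, 195.9]
tcp_rot: [-180.0, -0.1, -179.7]
ft_force: [0.3, 0.0, 0.8]
finger_gap: 0.1
grip_force: 0.0
```

Run:
```python
from h import *
w=snap('wrist','w42');print(digit(w).T[::-1])
```

```text
[[1 1 1 1 1 1 1 1 1 1 1 1 1 1 1]
 [0 0 0 0 0 0 0 0 1 0 0 0 0 1 1]
 [0 0 0 0 0 0 0 0 0 0 0 0 0 1 1]
 [0 0 0 0 1 1 1 1 1 0 0 0 0 1 1]
 [0 0 0 0 1 1 1 1 1 0 0 0 0 1 1]
 [0 0 0 0 0 0 0 0 1 0 0 0 0 1 1]
 [0 0 0 0 0 0 0 0 1 0 0 0 0 1 1]
 [0 0 0 0 1 1 1 1 1 0 0 0 0 1 1]
 [0 0 0 0 1 1 1 1 1 0 0 0 0 1 1]
 [0 0 0 0 1 0 0 0 0 0 0 0 0 1 1]
 [0 0 0 0 1 0 0 0 0 0 0 0 0 1 1]
 [0 0 0 0 1 1 1 1 1 0 0 0 0 1 1]
 [0 0 0 0 0 0 0 0 0 0 0 0 0 1 0]
 [0 0 0 0 0 0 0 0 0 0 0 0 0 0 0]]
```

It shows 2, so one more press. Then I'll raise the arm and move it to look at the rack for a final check.

>>> servo_tool(plan=[[[0, 0, -0.015, 0, 0], [0, 0, -0.01, 0, 0], [0, 0, 0, 0, 0], [0, 0, 0, 0, 0], [0, 0, 0.01, 0, 0], [0, 0, 0.03, 0, 0], [0, 0, 0.02, 0, 0], [0, 0, 0, 0, 0], [0, 0, 0, 0, 0]]])

```text
time: 71.05
tool_pos: [506.8, 417.8, 230.9]
tcp_rot: [-180.0, -0.0, -179.7]
ft_force: [-0.3, 0.3, -0.7]
finger_gap: -0.4
grip_force: 0.0
```

Run:
```python
from h import *
w=snap('wrist','w43');print(digit(w).T[::-1])
# rack check from scene+side: projected mask of upright boxes vs whitish/sleeve pixels; also other soaps left on shelf
X0[0]=0
for nm in ('scene','side'):
    e=snap(nm,'f_'+nm);h=cv2.cvtColor(e['frame'],cv2.COLOR_BGR2HSV).astype(int)
    m=((h[...,1]<85)&(h[...,2]>60)).astype(np.uint8)
    for yc in (-92,-46,46):
        pts=[w2p(e,rk(x,yc+y,z)) for x in(-29,29) for y in(-13,13) for z in (96,)]
        M=np.zeros(m.shape,np.uint8);cv2.fillConvexPoly(M,cv2.convexHull(np.int32(np.round(pts))),1)
        b=cv2.convexHull(np.int32(np.round([w2p(e,rk(x,yc+y,z)) for x in(-29,29) for y in(-13,13) for z in (12,96)])))
        H=np.zeros(m.shape,np.uint8);cv2.fillConvexPoly(H,b,1)
        print(nm,yc,'top white frac',(m[M>0]).mean().round(2),'hull V mean',h[...,2][M>0].mean().round())
```

```text
[[1 1 1 1 1 1 1 1 1 1 1 1 1 1 1]
 [0 0 0 0 0 0 0 0 0 0 0 0 0 1 1]
 [0 0 0 0 0 0 0 0 0 0 0 0 0 1 1]
 [0 0 0 0 1 1 1 1 1 1 0 0 0 1 1]
 [0 0 0 0 1 1 1 1 1 1 0 0 0 1 1]
 [0 0 0 0 0 0 0 0 1 0 0 0 0 1 1]
 [0 0 0 0 0 0 0 0 1 0 0 0 0 1 1]
 [0 0 0 0 1 1 1 1 1 0 0 0 0 1 1]
 [0 0 0 0 0 0 0 0 1 0 0 0 0 1 1]
 [0 0 0 0 0 0 0 0 1 0 0 0 0 1 1]
 [0 0 0 0 0 0 0 0 1 0 0 0 0 1 1]
 [0 0 0 0 1 1 1 1 1 0 0 0 0 1 0]
 [0 0 0 0 0 0 0 0 0 0 0 0 0 1 0]
 [0 0 0 0 0 0 0 0 0 0 0 0 0 0 0]]
scene -92 top white frac 0.81 hull V mean 207.0
scene -46 top white frac 0.97 hull V mean 194.0
scene 46 top white frac 0.88 hull V mean 193.0
side -92 top white frac 0.64 hull V mean 186.0
side -46 top white frac 0.89 hull V mean 182.0
side 46 top white frac 0.74 hull V mean 185.0
```

The counter shows 3. One last look at the rack from above to verify all three are upright.

>>> servo_tool(plan=[[[0, 0, 0.035, 0, 0], [0.0124, -0.0384, 0, -7.6, 0], [0.0124, -0.0384, 0, -7.6, 0], [0.0124, -0.0384, 0, -7.6, 0], [0.0124, -0.0384, 0, -7.6, 0], [0.0124, -0.0384, 0, -7.6, 0], [0.0124, -0.0384, 0, -7.6, 0], [0.0124, -0.0384, 0, -7.6, 0], [0.0124, -0.0384, 0, -7.6, 0], [0.0124, -0.0384, 0, -7.6, 0]]])

```text
time: 72.2
tool_pos: [618.3, 70.7, 265.1]
tcp_rot: [-179.9, -0.0, 111.6]
ft_force: [0.4, 0.0, -0.8]
finger_gap: 0.2
grip_force: 0.0
```

>>> servo_tool(plan=[[[0.0124, -0.0384, 0.02, -7.6, 0], [0.0124, -0.0384, 0.02, -7.6, 0], [0.0124, -0.0384, 0.02, -7.6, 0], [0.0124, -0.0384, 0.02, -7.6, 0], [0, -0.04, 0.02, 0, 0], [0, -0.04, 0, 0, 0], [0, 0, 0, 0, 0], [0, 0, 0, 0, 0], [0, 0, 0, 0, 0]]])

```text
time: 73.1
tool_pos: [668.0, -160.3, 365.2]
tcp_rot: [-179.9, -0.0, 81.6]
ft_force: [0.9, 0.5, 0.4]
finger_gap: -0.0
grip_force: 0.0
```

Run:
```python
from h import *
s=sense();print(s['tool_pos'],s['tcp_rot'][2],s['time'])
w=snap('wrist','w50');X0[0]=0
for yc in (-92,-46,46):
    for xo in (-12,12):
        u,v=w2p(w,rk(xo,yc,96));P=prof(w,int(u),max(0,int(v)-22),int(v)+22,40)
        print(yc,xo,int(u),int(v),'pred',w2p(w,rk(xo,yc+13,96))[1].round(),w2p(w,rk(xo,yc-13,96))[1].round(),[(p[0],p[1],(uy@(p2w(w,u,p[0]+.5,96)[:2]-C)).round(1)) for p in P])
```

```text
[ 668.01800258 -160.34079132  365.21777202] 81.55551256037869 73.1
-92 -12 230 148 pred 136.0 162.0 [(132, 120, np.float64(-76.1)), (158, 198, np.float64(-101.6)), (167, 86, np.float64(-110.7))]
-92 12 255 148 pred 136.0 162.0 [(126, 45, np.float64(-70.3)), (132, 133, np.float64(-76.0)), (158, 188, np.float64(-101.5)), (167, 146, np.float64(-110.6))]
-46 -12 230 100 pred 86.0 114.0 [(89, 86, np.float64(-36.4)), (118, 112, np.float64(-62.8))]
-46 12 255 100 pred 86.0 114.0 [(90, 92, np.float64(-37.2)), (118, 161, np.float64(-62.8))]
46 -12 228 -11 pred -29.0 6.0 [(2, 80, np.float64(35.5))]
46 12 256 -11 pred -29.0 6.0 [(2, 79, np.float64(35.5))]
```

Run:
```python
from h import *
e=load('f_scene');X0[0]=0
ys=np.arange(-130,80,1.0)
hsv=e['frame'].astype(np.float32)
for z in (20,28,36,75,82,90):
    mp=np.float32([w2p(e,rk(29,y,z)) for y in ys])
    L=cv2.remap(hsv,mp[None,:,0],mp[None,:,1],cv2.INTER_LINEAR)[0]
    b=L[:,0]  # blue channel: high for soap white, low for wood/rack
    for yc in (-92,-46,46):
        k=(ys>yc-24)&(ys<yc+24);yy=ys[k];bb=b[k];th=(bb.max()+bb.min())/2;q=yy[bb>th]
        print(z,yc,'ext',q.min(),q.max(),'max',int(bb.max()),int(bb.min()),end=' | ')
    print()
```

```text
20 -92 ext -115.0 -69.0 max 62 35 | 20 -46 ext -69.0 -34.0 max 63 29 | 20 46 ext 36.0 64.0 max 62 30 | 
28 -92 ext -115.0 -69.0 max 77 37 | 28 -46 ext -69.0 -28.0 max 69 30 | 28 46 ext 39.0 69.0 max 68 28 | 
36 -92 ext -115.0 -69.0 max 76 39 | 36 -46 ext -69.0 -26.0 max 69 48 | 36 46 ext 42.0 69.0 max 65 28 | 
75 -92 ext -115.0 -102.0 max 93 51 | 75 -46 ext -64.0 -33.0 max 66 40 | 75 46 ext 34.0 68.0 max 66 23 | 
82 -92 ext -115.0 -98.0 max 96 65 | 82 -46 ext -69.0 -29.0 max 75 42 | 82 46 ext 34.0 69.0 max 75 21 | 
90 -92 ext -115.0 -90.0 max 103 70 | 90 -46 ext -67.0 -40.0 max 101 60 | 90 46 ext 35.0 69.0 max 99 21 |
```

>>> servo_tool(plan=[[[0.006, 0.045, 0, 0, 0], [0.006, 0.045, 0, 0, 0], [0.006, 0.045, 0, 0, 0], [0.006, 0.045, 0, 0, 0], [0, 0, 0, 0, 0], [0, 0, 0, 0, 0], [0, 0, 0, 0, 0]]])

```text
time: 73.85
tool_pos: [692.0, 18.8, 366.5]
tcp_rot: [-180.0, 0.0, 81.6]
ft_force: [-0.6, 0.1, 0.1]
finger_gap: -0.1
grip_force: 0.0
```

Run:
```python
from h import *
print(sense()['tool_pos'])
w=snap('wrist','w51');X0[0]=0
for yc in (-89,-50,49):
    u,v=w2p(w,rk(-12,yc,96));P=prof(w,int(u),max(0,int(v)-40),int(v)+30,30)
    print(yc,int(u),int(v),'pred top edges',w2p(w,rk(-12,yc+13,96))[1].round(1),w2p(w,rk(-12,yc-13,96))[1].round(1),'face z68,z40',w2p(w,rk(-12,yc+13,68))[1].round(1),w2p(w,rk(-12,yc+13,40))[1].round(1),P)
```

```text
[691.99047543  18.80794194 366.49689155]
-89 235 302 pred top edges 292.7 312.1 face z68,z40 279.6 268.1 [(262, 53, [40, 43, 45]), (295, 35, [30, 30, 31])]
-50 235 272 pred top edges 262.1 282.7 face z68,z40 250.6 240.5 [(232, 32, [34, 49, 77]), (237, 40, [56, 67, 79]), (262, 53, [40, 43, 45]), (295, 35, [30, 30, 31])]
49 233 187 pred top edges 174.7 199.1 face z68,z40 168.4 163.0 [(175, 137, [166, 193, 188]), (198, 158, [31, 48, 79])]
```

Run:
```python
from h import *
w=load('w51');X0[0]=0
for yc in (-89,-50):
  for x in (-23,23):
    u,v=w2p(w,rk(x,yc,96));P=prof(w,int(u),max(0,int(v)-45),int(v)+20,30)
    print(yc,x,int(u),'pred',w2p(w,rk(x,yc+13,96))[1].round(1),w2p(w,rk(x,yc-13,96))[1].round(1),'z68,z40',w2p(w,rk(x,yc+13,68))[1].round(1),w2p(w,rk(x,yc+13,40))[1].round(1),P)
```

```text
-89 -23 225 pred 292.7 312.1 z68,z40 279.6 268.1 [(260, 60, [91, 107, 119]), (263, 63, [56, 64, 69]), (266, 41, [27, 29, 30])]
-89 23 265 pred 292.8 312.1 z68,z40 279.7 268.2 [(262, 30, [46, 49, 51]), (296, 37, [31, 32, 33])]
-50 -23 225 pred 262.1 282.7 z68,z40 250.6 240.5 [(231, 38, [42, 53, 67]), (260, 60, [91, 107, 119]), (263, 63, [56, 64, 69]), (266, 41, [27, 29, 30])]
-50 23 266 pred 262.2 282.8 z68,z40 250.7 240.6 [(262, 32, [43, 46, 48])]
```

>>> servo_tool(plan=[[[0, 0, 0, 0, 0.0854], [0, 0, 0, 0, 0.0854], [0, 0, 0, 0, 0.0854], [0, 0, 0, 0, 0.0854], [0, 0, 0, 0, 0.0854], [0, 0, 0, 0, 0.0854]]])

```text
time: 74.5
tool_pos: [692.2, 18.7, 366.7]
tcp_rot: [-180.0, -0.0, 81.5]
ft_force: [0.1, 0.7, 0.7]
finger_gap: 84.4
grip_force: 0.0
```

Run:
```python
from h import *
w=snap('wrist','w52');v50=load('w50');X0[0]=0
print(prof(w,243,215,384,25))
def solve(r50,r52,x=0):
    # (y,z) of an edge from its rows in two views
    f=lambda p:[w2p(v50,rk(x,*p))[1]-r50,w2p(w,rk(x,*p))[1]-r52]
    return least_squares(f,(-60,96)).x.round(1)
for yc in (-89,-50): print(yc,[ (z,w2p(w,rk(0,yc+d,z))[1].round(1)) for d,z in ((13,96),(-13,96),(13,68),(13,40))])
for a in (260.5,262): print(solve(90,a))
```

```text
[(232, 35, [30, 47, 77]), (238, 39, [46, 62, 78]), (262, 93, [144, 169, 182]), (281, 142, [60, 71, 80]), (291, 102, [118, 138, 151]), (310, 62, [82, 127, 163]), (381, 115, [22, 22, 23])]
-89 [(96, np.float64(292.7)), (96, np.float64(312.1)), (68, np.float64(279.6)), (40, np.float64(268.1))]
-50 [(96, np.float64(262.1)), (96, np.float64(282.7)), (68, np.float64(250.6)), (40, np.float64(240.6))]
[-36.8  92.7]
[-36.8  96.2]
```

All three are upright: the triangulated top edges lie at z ≈ 94–97. Handing in.

```bash
python3 -c "
from h import *
print(r.hand_in())"
```

```text
the job is handed in; nothing more can be done
None
```

I handed the job in at about 75 s: the three soaps stand upright in separate rack bays, the counter shows 3, and I left the pump bottle, tumbler and jar where they stand; hand-in gave no pass or fail.

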